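# Sweep the shaker plate and hold a tube block against its sprung stop

## Robot

A 6-joint arm with a two-finger parallel gripper is mounted at the origin on the work surface. World frame = base frame: x ahead of the robot, y to its left, z up, the work surface at z = 0. Lengths are in m, angles in degrees, forces in N, time in s.
With the tool pointing down it reaches from about 0.25 to 0.725 m from the base axis. Payload 9.7 kg.
Tool frame: the origin (TCP) lies midway between the tips of the shut fingers; the grasp point (between the pads) lies 19 mm behind it; y points along the fingers, x is the direction in which the jaws open and shut, and the axes are right-handed (so a half turn about y gives the same grasp; the last joint's range is limited). The gripper opens to 85 mm and grips with 20 to 120 N. Pads are 22 mm wide; open, the fingers measure 114 mm over their backs; the gripper's body (76 mm by 85 mm) begins 54 mm behind the grasp point. The pads swing forward as they close: fully open they stand 13 mm farther back than shut.
Start: joints at [-72.422, 4.979, 10.078, 95.1, 0, 90], TCP at [0.166, -0.524, 0.231] pointing down, gripper open.
Joint ranges: [-179.16, 179.16], [-48.56, 103.87], [-65.8, 70.77], [-126.05, 130.52], [-82.76, 87.17], [-180, 180]. Speed limits (degrees/s): [127.2, 127.2, 147.25, 180, 180, 180].

## Interface

Orientations are given as [roll, pitch, yaw] about the fixed x, y, z axes, in that order (R = Rz(yaw) Ry(pitch) Rx(roll)).
In Python, from workcell import get_obs, camera, job_done gives the robot as it stands.
- The arm moves only by the tool play_rows, never from a script. Its argument "moves" is a list of rows, each a list of 3 entries, a list of its own where there are three numbers: the turn, a rotation vector about the tool's x, y, z in degrees, then the shift along the tool's x, y, z in m, then the opening in per cent of the stroke, from 0 (shut) to 100 (fully open). A call has exactly 5 rows; each row is the pose to reach, as a shift and turn from the pose commanded when the call began, along the tool's axes at that moment; what a row does not reach only later rows make up. A row lasts 1/10 s, in which the tool goes at most 50 mm and 8.59 degrees, less where a joint would pass 70% of its speed; a pose out of reach is approached as far as the arm can. A call with a gripper value outside its range is refused whole. The fingers move at their own pace and stop on an object; "grip_force" is the grip in N (left out, the last holds). Time passes only in rows, so rows that repeat a pose let the fingers close, or fill a call up. It gives the time, the measured TCP pose, the force and the opening at its end, in the units of the state.
- get_obs(): the state, without advancing time (a new reading comes with each control period).
- camera(name): name is "scene" or "side" or "wrist"; returns a dict with "img" (420x560x3 uint8, red, green, blue), "fov_y" (degrees; the focal length in pixels is half the picture's height over the tangent of half this angle, whatever the lens; pixels are square), "cx", "cy" (the principal point, pixels), "world_from_camera" (4x4, takes a point from camera to world coordinates). Camera axes: x right, y up, looking along -z (the intrinsics and any distortion apply to the point x, -y, -z); pixel columns grow to the right and rows downward; lengths in m; the calibration is good to about 2 mm. A picture is of the moment at which its call begins. There is no depth.
- job_done(): hands the job in, once; it reports no verdict.
The state is a dict: "time": time; "q": joint angles; "qd": joint speeds; "joint_efforts": joint torques, N m; "ee_pos": TCP position; "tcp_rot": TCP orientation; "wrist_force": force on the tool from outside, world axes, zero at the start; "torque": the same for the moment, N m; "opening": finger opening in m.
Only numpy, scipy, OpenCV 4.12 (cv2) and the standard library are available. Lean on these libraries where they do the work, as an engineer would, in place of code of your own. Each camera call takes 0.05 s, during which the arm holds its last target.

## Task

Sweep the three loose ceramic chips off the dark mounting plate with the orange scraper block, keeping your fingers off the chips, and stand the scraper back on the bench. Then take the aluminium tube block, set it on the plate and press its long side squarely against the middle of the blue sprung stop until the red pointer stands in the green band (about 9 newtons, never to the end of the stop's travel). Finish while still holding it there steadily with the pointer in the green, so that a colleague can screw it down; leave the bottle, tip box and beaker where they are.

Things in the scene. Friction and masses are not known exactly. Their poses are not given: they have to be found in the camera images.
- plate: Dark steel plate fixed to the bench, top 25 mm up. Origin on the bench; it spans x -85 to +115, y -120 to +120 mm. Its x points to the stop, which runs along y. The clear top (chips, then block) is x -85 to +50, open at the near edge and both y ends. At y +90 to +112, beyond x +57, a white rail 36 mm high, green band on top; behind the stop a 30 mm high bar.
- stop (a joint): Travel in m of the blue sprung stop along the plate's +x: 0 at rest (face at plate x = +50 mm), 0.030 at the end of travel, not to be reached. The spring pushes back 0.6 N per mm (9 N at 0.015). Its red pointer moves with it over the white rail and is in the green band from 0.010 to 0.020 (6 to 12 N).
- stop_face (a point): Point on the black rubber facing of the stop, which the block is pressed against: 150 mm long (y), 1 to 37 mm above the plate's top. The point: middle of the front face, at the level of the plate's top (25 mm above the bench); its x as the plate's x. It moves with the stop. A small white mark on top shows the middle.
- block: Aluminium tube block, 60 (x) by 90 (y) by 45 mm high, black holes; blue grip rib centred on top 24 (x) by 50 (y) mm, 45 to 87 mm above the underside. About 0.55 kg. Stands loose on the bench to one side of the plate. Origin: centre of the underside, z up. A long 90 mm side goes against the stop, either way round.
- scraper: Orange scraper block with a rubber sole, standing on the bench on the other side of the plate: foot 90 mm (x) by 30 mm (y) by 28 mm high, grip rib centred on top 60 mm (x) by 22 mm (y), from 28 to 73 mm above the sole. About 0.16 kg. Origin: centre of the sole, z up.
- chip1_mid (a point): Centre of a white chip of broken ceramic, about 20 to 24 mm by 13 to 18 mm and 12 mm thick, lying loose on the plate, its centre within 30 mm in x and 75 mm in y of the plate's origin.
- chip2_mid (a point): Centre of a white chip of broken ceramic, about 20 to 24 mm by 13 to 18 mm and 12 mm thick, lying loose on the plate, its centre within 30 mm in x and 75 mm in y of the plate's origin.
- chip3_mid (a point): Centre of a white chip of broken ceramic, about 20 to 24 mm by 13 to 18 mm and 12 mm thick, lying loose on the plate, its centre within 30 mm in x and 75 mm in y of the plate's origin.
- bottle: Brown glass bottle with white cap, 60 mm across, 130 mm tall; bystander beyond the plate. Origin: centre of its underside.
- tipbox: Blue pipette tip box with clear lid, 77 by 117 by 67 mm; bystander beyond the plate. Origin: centre of its underside.
- beaker: Glass beaker, 64 mm across, 75 mm tall; bystander beyond the plate. Origin: centre of its underside.

How it is judged:
By the outcome, as a careful person would: the job done as asked, in the order asked, and still so for the second after the job is handed in, while the arm keeps its last pose, push and grip.
It also fails if it takes over 70 s, if anything falls off the work surface, if the arm or the gripper's body presses on something with over 40 N, if the wrist force passes 120 N, or if a joint passes its speed limit or range.

## Working session

There is one attempt and no reset: what is moved stays moved. The work goes in short steps, Python scripts to look and compute and a tool call to move; the robot and the scene stay as the last step left them, time stands still between calls to the robot, and variables do not carry over. Pictures are saved under pics/ and viewed, and the job is handed in when it is done.

Besides the shell and the picture viewer there is one more tool, called after ">>>" as name([rows], argument=value, ...), one row to a line, values as JSON. play_rows: Moves the arm, as the interface text tells. Its arguments: {"type":"object","properties":{"moves":{"type":"array"},"grip_force":{"type":"number"}},"required":["moves"]}

```bash
ls; mkdir -p pics; cat > h.py <<'E'
import numpy as np, cv2
from workcell import get_obs, camera, job_done
def shot(n,f):
    c=camera(n); cv2.imwrite('pics/'+f,c['img'][:,:,::-1]); np.save('pics/'+f[:-4]+'.npy',c,allow_pickle=True); return c
def load(f): return np.load('pics/'+f+'.npy',allow_pickle=True).item()
E
python3 - <<'E'
from h import *
print(get_obs())
for n in ('scene','side','wrist'):
    c=shot(n,n+'0.png'); print(n,{k:v for k,v in c.items() if k!='img'})
E
```

```text
pics
{'time': 0.0, 'q': array([-7.24212810e+01,  5.00975157e+00,  1.00342600e+01,  9.50995606e+01,
       -1.87540818e-04,  9.00012611e+01]), 'qd': array([-0.06956353,  0.02183023,  0.09456112,  0.04746416, -0.05635818,
        0.0160145 ]), 'joint_efforts': array([ 4.82615851e-04, -5.20383132e+01,  4.64810729e+01,  1.61616696e-02,
        1.62463207e-04,  8.76835799e-06]), 'ee_pos': array([ 0.16603767, -0.52409546,  0.23059427]), 'tcp_rot': array([-9.00001892e+01,  7.50521738e-02, -7.24225421e+01]), 'wrist_force': array([-0.19740185,  0.45957365, -0.46659032]), 'torque': array([ 0.05347325, -0.02258487,  0.03096566]), 'opening': 0.08568916611250116}
scene {'fov_y': 45.11730285088062, 'cx': 278.5596687429668, 'cy': 197.61857983550203, 'world_from_camera': array([[-0.36435511, -0.8021102 ,  0.4731433 ,  1.16402361],
       [ 0.93116416, -0.30650063,  0.19746054,  0.23952764],
       [-0.0133664 ,  0.51251984,  0.85857134,  1.03062544],
       [ 0.        ,  0.        ,  0.        ,  1.        ]])}
side {'fov_y': 57.367624245862146, 'cx': 281.89352119014745, 'cy': 213.57224778537542, 'world_from_camera': array([[-0.88493117,  0.26904713, -0.38014531,  0.3112258 ],
       [-0.46569529, -0.50248103,  0.7284509 ,  0.61788562],
       [ 0.00497182,  0.82166079,  0.56995511,  0.52637456],
       [ 0.        ,  0.        ,  0.        ,  1.        ]])}
wrist {'fov_y': 64.05468443554275, 'cx': 281.0906909040605, 'cy': 213.6773452256456, 'world_from_camera': array([[ 0.30238314,  0.91346503,  0.27229777,  0.23504679],
       [-0.95318591,  0.29009016,  0.08534824, -0.50340614],
       [-0.00102827, -0.28535827,  0.95842037,  0.37288013],
       [ 0.        ,  0.        ,  0.        ,  1.        ]])}
```

View pics/scene0.png

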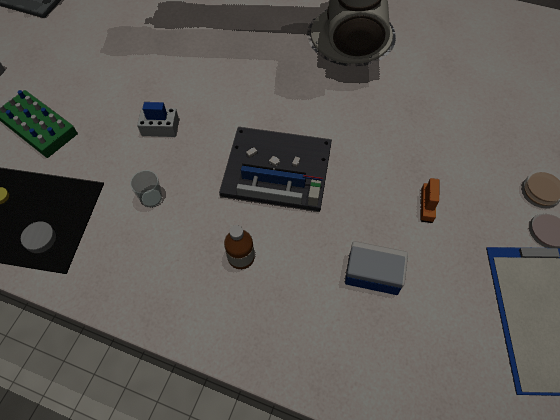

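View pics/side0.png

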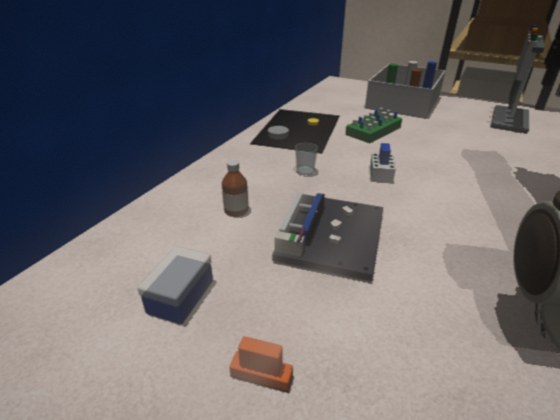

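View pics/wrist0.png

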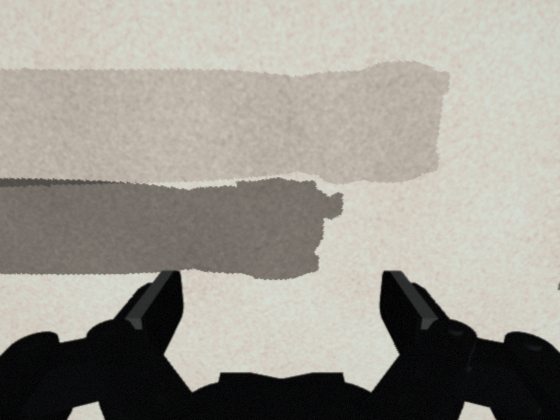

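```bash
cat >> h.py <<'E'
def f_(c): return c['img'].shape[0]/2/np.tan(np.radians(c['fov_y']/2))
def ray(c,u,v):
    M=c['world_from_camera']; f=f_(c)
    d=M[:3,:3]@np.array([(u-c['cx'])/f,-(v-c['cy'])/f,-1.]); return M[:3,3],d
def onz(c,u,v,z):
    o,d=ray(c,u,v); return o+d*(z-o[2])/d[2]
def proj(c,p):
    M=c['world_from_camera']; q=M[:3,:3].T@(np.array(p)-M[:3,3]); f=f_(c)
    return np.array([c['cx']+f*q[0]/-q[2], c['cy']-f*q[1]/-q[2]])
def crop(f,x0,y0,x1,y1,k,out):
    im=cv2.imread('pics/'+f)[y0:y1,x0:x1]; cv2.imwrite('pics/'+out,cv2.resize(im,None,fx=k,fy=k,interpolation=cv2.INTER_CUBIC))
def blobs(c,m,amin=8):
    n,l,s,ce=cv2.connectedComponentsWithStats(m.astype(np.uint8)); return [(s[i],ce[i],l==i) for i in range(1,n) if s[i][4]>=amin]
E
python3 - <<'E'
from h import *
crop('scene0.png',200,110,350,222,5,'sc_plate.png')
crop('side0.png',260,180,400,285,5,'sd_plate.png')
crop('scene0.png',120,85,190,145,8,'sc_block.png')
E
```

```text
(no output)
```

View pics/sc_plate.png

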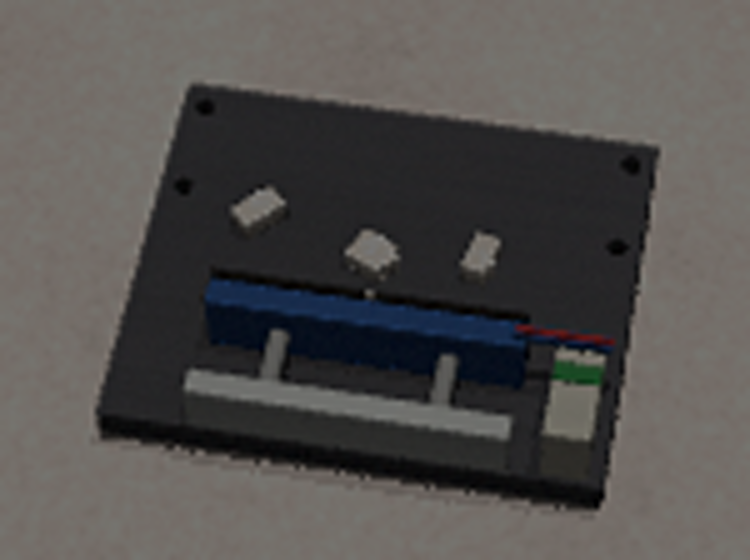

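View pics/sd_plate.png

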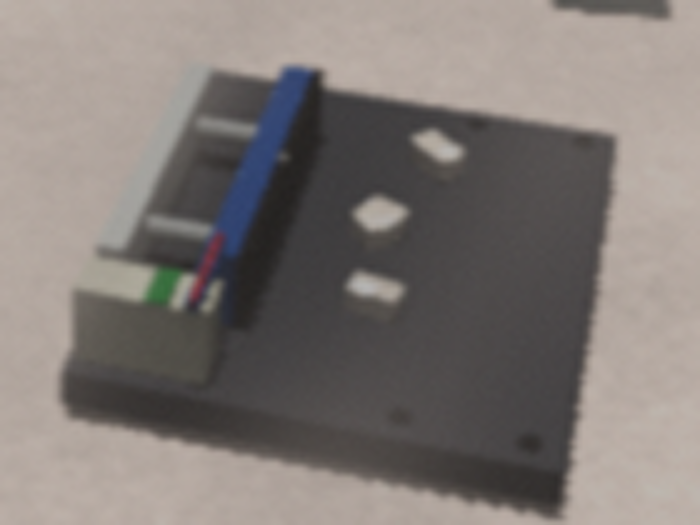

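View pics/sc_block.png

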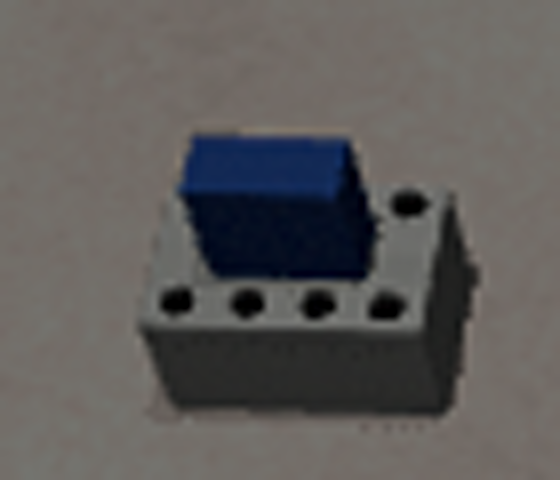

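```bash
python3 - <<'E'
from h import *
s=load('scene0'); d=load('side0'); np.set_printoptions(precision=4,suppress=True)
P={}
for n,u,v in [('nl',192,87),('nr',657,148),('fl',98,418),('fr',603,490)]:
    P[n]=onz(s,u/5+200,v/5+110,.025); print(n,P[n])
print('sizes',[np.linalg.norm(P[a]-P[b]) for a,b in (('nl','nr'),('fl','fr'),('nl','fl'),('nr','fr'))])
Q=[onz(d,u/5+260,v/5+180,.025) for u,v in ((613,137),(563,470),(65,375))]; print('side',Q)
print('sizes',np.linalg.norm(Q[0]-Q[1]),np.linalg.norm(Q[1]-Q[2]))
x=(P['fl']+P['fr']-P['nl']-P['nr']); yaw=np.degrees(np.arctan2(x[1],x[0]));y=(P['nr']+P['fr']-P['nl']-P['fl']);print('yaw',yaw,np.degrees(np.arctan2(y[1],y[0]))-90)
x=Q[2]-Q[1]; y=Q[1]-Q[0]; print('side yaw',np.degrees(np.arctan2(x[1],x[0])),np.degrees(np.arctan2(y[1],y[0]))-90)
print('white mark', onz(s,370/5+200,293/5+110,.062), onz(d,285/5+260,157/5+180,.062))
# block rib
R=[onz(s,u/8+120,v/8+85,.087) for u,v in ((193,135),(348,138),(338,195),(183,190))]; print('rib',np.mean(R,0)); print(np.array(R)); e=R[1]-R[0]; print(np.linalg.norm(e),np.linalg.norm(R[3]-R[0]),np.degrees(np.arctan2(e[1],e[0]))-90)
T=[onz(s,u/8+120,v/8+85,.045) for u,v in ((165,195),(450,197),(425,333),(143,325))]; print('top',np.mean(T,0)); e=T[1]-T[0]+T[2]-T[3]; print(np.array(T),np.degrees(np.arctan2(e[1],e[0]))-90)
# chips via both views, top z .037
for c,l in ((s,'scene'),(d,'side')):
  g=c['img'].astype(int); 
  k=[(260,207),(372,247),(483,250)] if l=='scene' else [(440,145),(380,212),(375,288)]
  o=(200,110) if l=='scene' else (260,180)
  for u,v in k: print(l,onz(c,u/5+o[0],v/5+o[1],.036))
crop('scene0.png',400,165,460,235,8,'sc_scr.png')
crop('side0.png',220,325,310,400,8,'sd_scr.png')
crop('side0.png',350,130,410,190,8,'sd_block.png')
E
```

```text
nl [ 0.4534 -0.1621  0.025 ]
nr [0.4068 0.0697 0.025 ]
fl [ 0.6488 -0.1242  0.025 ]
fr [0.6013 0.1081 0.025 ]
sizes [np.float64(0.23640158481419635), np.float64(0.23710517005422727), np.float64(0.1989546976644301), np.float64(0.19826983672351184)]
side [array([ 0.4487, -0.1572,  0.025 ]), array([0.4036, 0.0725, 0.025 ]), array([0.5941, 0.113 , 0.025 ])]
sizes 0.23414366430941894 0.1946771764547749
yaw 11.070703830785337 11.47290115718711
side yaw 11.988623029118703 11.097348382081435
white mark [ 0.5613 -0.0216  0.062 ] [ 0.5585 -0.0183  0.062 ]
rib [ 0.509  -0.3602  0.087 ]
[[ 0.5065 -0.3869  0.087 ]
 [ 0.4906 -0.3415  0.087 ]
 [ 0.512  -0.3335  0.087 ]
 [ 0.527  -0.3789  0.087 ]]
0.04808647011804989 0.022030150986331386 19.247692431935278
top [ 0.512  -0.3585  0.045 ]
[[ 0.5025 -0.4108  0.045 ]
 [ 0.471  -0.3252  0.045 ]
 [ 0.523  -0.3071  0.045 ]
 [ 0.5514 -0.3911  0.045 ]] 19.458192279611424
scene [ 0.5173 -0.097   0.036 ]
scene [ 0.52   -0.0375  0.036 ]
scene [0.5027 0.0129 0.036 ]
side [ 0.5137 -0.0964  0.036 ]
side [ 0.519  -0.0346  0.036 ]
side [0.5015 0.0163 0.036 ]
```

View pics/sc_scr.png

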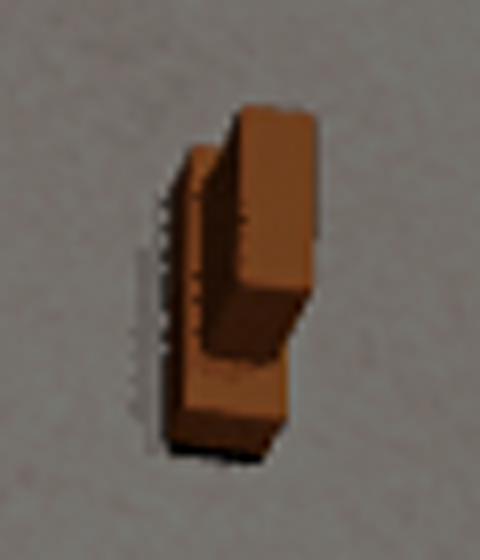

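View pics/sd_scr.png

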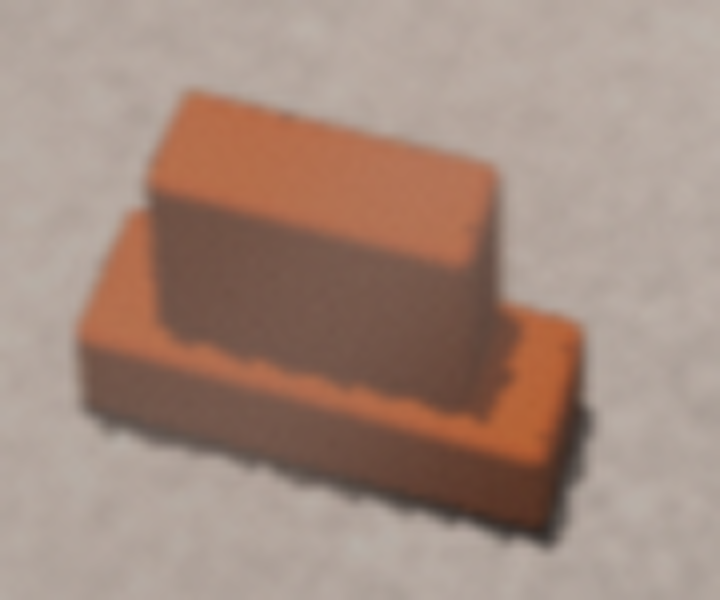

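View pics/sd_block.png

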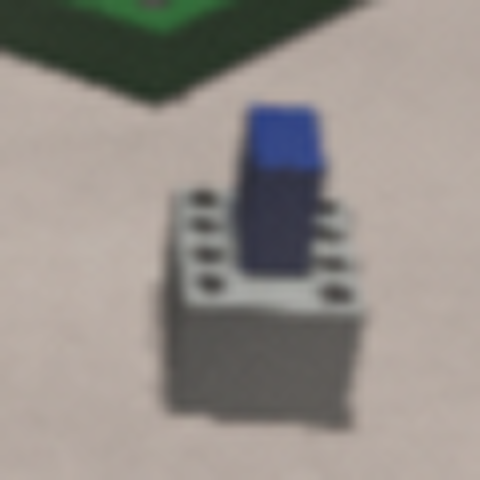

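```bash
python3 - <<'E'
from h import *
s=load('scene0'); d=load('side0'); np.set_printoptions(precision=4,suppress=True)
R=[onz(s,u/8+400,v/8+165,.073) for u,v in ((243,108),(315,113),(308,292),(238,285))]; print(np.mean(R,0)); e=R[3]-R[0]+R[2]-R[1]; print(np.array(R),np.linalg.norm(e)/2,np.linalg.norm(R[1]-R[0]),np.degrees(np.arctan2(e[1],e[0])))
R=[onz(d,u/8+220,v/8+325,.073) for u,v in ((190,92),(497,165),(465,268),(150,185))]; print(np.mean(R,0)); e=R[0]-R[1]+R[3]-R[2]; print(np.array(R),np.linalg.norm(e)/2,np.linalg.norm(R[3]-R[0]),np.degrees(np.arctan2(e[1],e[0])))
R=[onz(d,u/8+350,v/8+130,.087) for u,v in ((250,107),(318,107),(325,170),(248,163))]; print('blockrib',np.mean(R,0))
for n,p in dict(plate=(.513,-.03),scr=(.52,.24),blk=(.51,-.36)).items(): print(n,np.hypot(*p))
E
```

```text
[0.4941 0.3348 0.073 ]
[[0.468  0.3197 0.073 ]
 [0.4624 0.3389 0.073 ]
 [0.5207 0.3495 0.073 ]
 [0.5253 0.3312 0.073 ]] 0.05885969135438071 0.0199335040680484 10.821532938812904
[0.4892 0.3383 0.073 ]
[[0.5189 0.3344 0.073 ]
 [0.4639 0.3223 0.073 ]
 [0.4592 0.3428 0.073 ]
 [0.5147 0.3539 0.073 ]] 0.05650201645942607 0.019937226926841037 11.835635499595794
blockrib [ 0.5046 -0.3528  0.087 ]
plate 0.5138764442937621
scr 0.5727128425310541
blk 0.6242595614005444
```

```bash
cat >> h.py <<'E'
from scipy.spatial.transform import Rotation as Ro
def to(tgt,yaw,rpy0=None,p0=None):
    o=get_obs(); p=np.array(o['ee_pos'] if p0 is None else p0); R0=Ro.from_euler('xyz',o['tcp_rot'] if rpy0 is None else rpy0,degrees=True)
    R1=Ro.from_euler('xyz',[-90,0,yaw],degrees=True)
    rv=(R0.inv()*R1).as_rotvec(degrees=True); s=R0.inv().apply(np.array(tgt)-p)
    print('turn',np.round(rv,2),'shift',np.round(s,4),'dist',np.linalg.norm(s).round(3))
def st():
    o=get_obs(); print({k:np.round(o[k],4).tolist() for k in ('time','q','ee_pos','tcp_rot','wrist_force','opening')})
E
python3 - <<'E'
from h import *
to((.45,-.05,.30),-13,(-90,0,-72.42),(.166,-.524,.231))
E
```

```text
turn [  0.   -59.42   0.  ] shift [-0.3661 -0.069   0.4139] dist 0.557
```

>>> play_rows([
  [[0, -59.4, 0], [-0.366, -0.069, 0.414], 100],
  [[0, -59.4, 0], [-0.366, -0.069, 0.414], 100],
  [[0, -59.4, 0], [-0.366, -0.069, 0.414], 100],
  [[0, -59.4, 0], [-0.366, -0.069, 0.414], 100],
  [[0, -59.4, 0], [-0.366, -0.069, 0.414], 100],
])

```text
time: 0.65
ee_pos: [0.2941, -0.3098, 0.2624]
tcp_rot: [-90.0, -0.0, -29.1]
wrist_force: [1.6, -0.8, -0.3]
opening: 0.0854
```

```bash
python3 - <<'E'
from h import *
st()
to((.45,-.05,.30),11)
E
```

```text
{'time': 0.65, 'q': [-46.4938, -10.8609, -1.6027, 99.2513, 0.0042, 72.6394], 'ee_pos': [0.2941, -0.3098, 0.2624], 'tcp_rot': [-89.998, -0.0079, -29.1332], 'wrist_force': [1.5742, -0.7587, -0.3052], 'opening': 0.0854}
turn [ 0.000e+00 -4.013e+01  1.000e-02] shift [ 0.0097 -0.0376  0.3028] dist 0.305
```

>>> play_rows([
  [[0, -40.1, 0], [0.01, -0.038, 0.303], 100],
  [[0, -40.1, 0], [0.01, -0.038, 0.303], 100],
  [[0, -40.1, 0], [0.01, -0.038, 0.303], 100],
  [[0, -40.1, 0], [0.01, -0.038, 0.303], 100],
  [[0, -40.1, 0], [0.01, -0.038, 0.303], 100],
])

```text
time: 1.15
ee_pos: [0.4232, -0.0977, 0.2937]
tcp_rot: [-90.0, -0.0, 11.0]
wrist_force: [0.4, -1.3, 0.4]
opening: 0.0857
```

```bash
python3 - <<'E'
from h import *
st()
shot('wrist','w1.png')
E
```

```text
{'time': 1.15, 'q': [-12.9926, -8.8244, 3.7094, 102.5095, -0.0055, 66.0203], 'ee_pos': [0.4232, -0.0977, 0.2937], 'tcp_rot': [-90.0149, -0.02, 10.9871], 'wrist_force': [0.4056, -1.3204, 0.4034], 'opening': 0.0857}
```

View pics/w1.png

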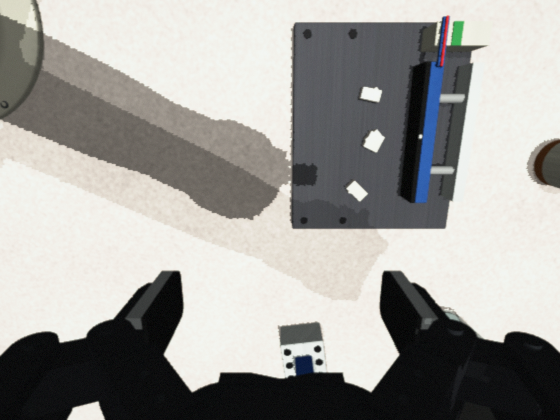

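```bash
python3 - <<'E'
from h import *
np.set_printoptions(precision=4,suppress=True)
c=load('w1')
crop('w1.png',270,10,500,240,3,'w1p.png')
L={}
for n,u,v,z in [('nl+y',294,23,.025),('nr-y',292.5,228,.025),('fr-y',446,228,.025),('c3',371,94,.037),('c2',374,141,.037),('c1',357,190,.037),('mark',420,137,.062)]:
    L[n]=onz(c,u,v,z); print(n,L[n])
e=L['nl+y']-L['nr-y'];print(np.linalg.norm(e),np.degrees(np.arctan2(e[1],e[0]))-90)
e=L['fr-y']-L['nr-y'];print(np.linalg.norm(e),np.degrees(np.arctan2(e[1],e[0])))
E
```

```text
nl+y [0.4049 0.0684 0.025 ]
nr-y [ 0.4508 -0.1638  0.025 ]
fr-y [ 0.6457 -0.1259  0.025 ]
c3 [0.5041 0.0125 0.037 ]
c2 [ 0.5213 -0.0367  0.037 ]
c1 [ 0.5167 -0.0971  0.037 ]
mark [ 0.5622 -0.0225  0.062 ]
0.23664181817800986 11.170838129575756
0.19858947309274794 11.005282494831414
```

View pics/w1p.png

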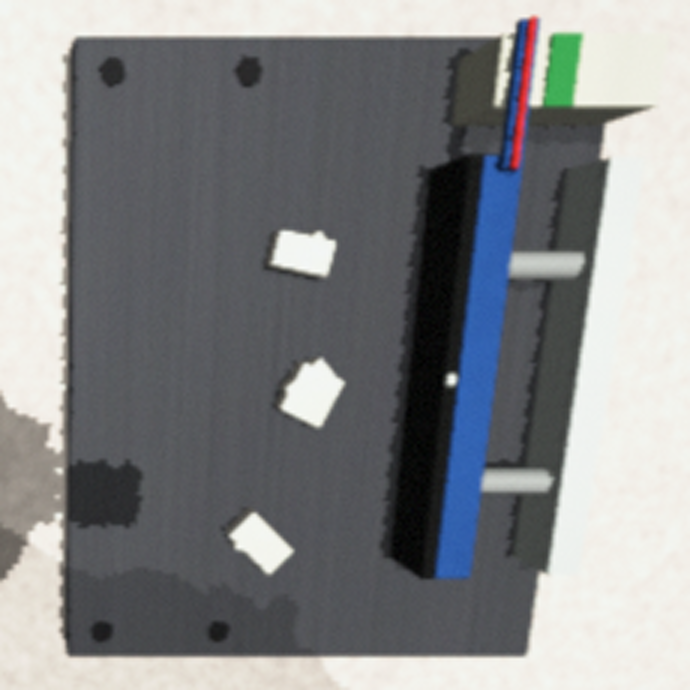

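```bash
python3 - <<'E'
from h import *
to((.492,.336,.20),101,(-90,0,11))
E
```

```text
turn [  0. -90.   0.] shift [0.1463 0.0938 0.408 ] dist 0.444
```

>>> play_rows([
  [[0, -90, 0], [0.146, 0.094, 0.408], 100],
  [[0, -90, 0], [0.146, 0.094, 0.408], 100],
  [[0, -90, 0], [0.146, 0.094, 0.408], 100],
  [[0, -90, 0], [0.146, 0.094, 0.408], 100],
  [[0, -90, 0], [0.146, 0.094, 0.408], 100],
])

```text
time: 1.7
ee_pos: [0.4609, 0.1436, 0.2398]
tcp_rot: [-90.0, -0.0, 54.0]
wrist_force: [0.7, -0.6, 0.2]
opening: 0.0852
```

```bash
python3 - <<'E'
from h import *
st()
to((.492,.336,.20),101)
E
```

```text
{'time': 1.7, 'q': [17.3109, -4.0325, 1.9627, 95.9861, -0.0038, 53.339], 'ee_pos': [0.4609, 0.1436, 0.2398], 'tcp_rot': [-90.0085, -0.0051, 53.9718], 'wrist_force': [0.7123, -0.5977, 0.2344], 'opening': 0.0852}
turn [ 1.000e-02 -4.703e+01  0.000e+00] shift [0.1739 0.0399 0.088 ] dist 0.199
```

>>> play_rows([
  [[0, -47, 0], [0.174, 0.04, 0.088], 100],
  [[0, -47, 0], [0.174, 0.04, 0.088], 100],
  [[0, -47, 0], [0.174, 0.04, 0.088], 100],
  [[0, -47, 0], [0.174, 0.04, 0.088], 100],
  [[0, -47, 0], [0.174, 0.04, 0.088], 100],
])

```text
time: 2.2
ee_pos: [0.4928, 0.3382, 0.1963]
tcp_rot: [-89.8, 0.1, 97.2]
wrist_force: [-0.9, -0.8, -0.9]
opening: 0.0853
```

```bash
python3 - <<'E'
from h import *
st()
shot('wrist','w2.png')
E
```

```text
{'time': 2.2, 'q': [34.4392, 11.2935, 13.2329, 92.1917, 0.0493, 27.2635], 'ee_pos': [0.4928, 0.3382, 0.1963], 'tcp_rot': [-89.7532, 0.0717, 97.1757], 'wrist_force': [-0.8868, -0.7743, -0.9053], 'opening': 0.0853}
```

View pics/w2.png

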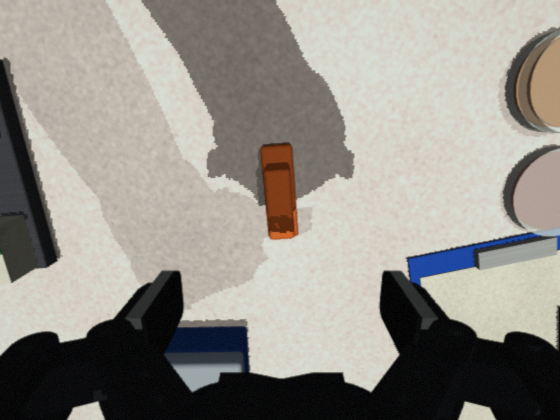

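```bash
python3 - <<'E'
from h import *
np.set_printoptions(precision=4,suppress=True)
c=load('w2'); crop('w2.png',240,120,330,250,5,'w2s.png'); st()
print(onz(c,281,195,.073))
g=cv2.cvtColor(c['img'],cv2.COLOR_RGB2HSV); m=((g[...,0]<15)&(g[...,1]>150))
for s,ce,mm in blobs(c,m,200): print(s,ce,cv2.minAreaRect(np.argwhere(mm)[:,::-1].astype(np.float32)))
print(c['world_from_camera'])
E
```

```text
{'time': 2.25, 'q': [34.2953, 11.1169, 13.1722, 92.2837, 0.0087, 26.6272], 'ee_pos': [0.4927, 0.3361, 0.1976], 'tcp_rot': [-89.7919, 0.0945, 97.6682], 'wrist_force': [0.2799, 0.2907, -0.0135], 'opening': 0.0855}
[0.4827 0.3357 0.073 ]
[ 260  143   38   96 2817] [279.1775 190.0621] ((279.7921142578125, 190.92080688476562), (94.52853393554688, 31.44317626953125), 84.2894058227539)
[[-0.1253 -0.9521 -0.279   0.4211]
 [ 0.9921 -0.1206 -0.0339  0.3283]
 [-0.0014 -0.2811  0.9597  0.3388]
 [ 0.      0.      0.      1.    ]]
```

View pics/w2s.png

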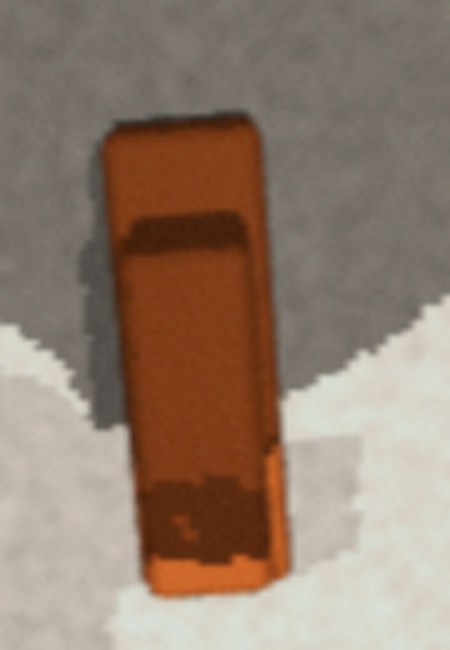

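```bash
python3 - <<'E'
from h import *
np.set_printoptions(precision=4,suppress=True)
c=load('w2')
R=np.array([onz(c,u/5+240,v/5+120,.073) for u,v in ((123,252),(245,250),(268,590),(150,593))]); print(R,R.mean(0)); e=R[3]-R[0]+R[2]-R[1]; print(np.linalg.norm(e)/2,np.linalg.norm(R[1]-R[0]),np.degrees(np.arctan2(e[1],e[0])))
F=np.array([onz(c,u/5+240,v/5+120,.028) for u,v in ((105,130),(258,128))]);print(F,np.linalg.norm(F[1]-F[0]), F.mean(0)+.045*np.array([np.cos(.195),np.sin(.195),0]))
E
```

```text
[[0.4645 0.3202 0.073 ]
 [0.4617 0.3394 0.073 ]
 [0.5183 0.3508 0.073 ]
 [0.5213 0.3312 0.073 ]] [0.4914 0.3354 0.073 ]
0.057790566434802446 0.01940256944979245 11.1747746421383
[[0.45   0.3131 0.028 ]
 [0.4462 0.3407 0.028 ]] 0.027878082968052036 [0.4923 0.3356 0.028 ]
```

>>> play_rows([
  [[0, -4.3, 0], [0, 0.04, 0], 100],
  [[0, -4.3, 0], [0, 0.08, 0], 100],
  [[0, -4.3, 0], [0, 0.12, 0], 100],
  [[0, -4.3, 0], [0, 0.135, 0], 100],
  [[0, -4.3, 0], [0, 0.135, 0], 100],
])

```text
time: 2.75
ee_pos: [0.4925, 0.3327, 0.0637]
tcp_rot: [-89.8, 0.1, 100.8]
wrist_force: [0.4, -1.0, -0.1]
opening: 0.0854
```

```bash
python3 - <<'E'
from h import *
st()
to((.492,.3355,.036),101.2)
E
```

```text
{'time': 2.75, 'q': [34.0414, 11.2357, -1.4889, 77.4827, -0.0024, 23.2794], 'ee_pos': [0.4925, 0.3327, 0.0637], 'tcp_rot': [-89.8105, 0.0842, 100.7622], 'wrist_force': [0.414, -1.0232, -0.138], 'opening': 0.0854}
turn [-0.19 -0.44 -0.08] shift [ 0.0029  0.0277 -0.0002] dist 0.028
```

>>> play_rows([
  [[-0.2, -0.4, -0.1], [0.003, 0.015, 0], 100],
  [[-0.2, -0.4, -0.1], [0.003, 0.028, 0], 100],
  [[-0.2, -0.4, -0.1], [0.003, 0.028, 0], 60],
  [[-0.2, -0.4, -0.1], [0.003, 0.028, 0], 10],
  [[-0.2, -0.4, -0.1], [0.003, 0.028, 0], 0],
], grip_force=40)

```text
time: 3.25
ee_pos: [0.4934, 0.3371, 0.0386]
tcp_rot: [-90.3, -0.1, 101.3]
wrist_force: [0.1, 1.2, -0.1]
opening: 0.044
```

>>> play_rows([
  [[0, 0, 0], [0, 0, 0], 0],
  [[0, 0, 0], [0, 0, 0], 0],
  [[0, 0, 0], [0, 0, 0], 0],
  [[0, 0, 0], [0, 0, 0], 0],
  [[0, 0, 0], [0, 0, 0], 0],
])

```text
time: 3.75
ee_pos: [0.4932, 0.337, 0.0381]
tcp_rot: [-90.3, -0.1, 101.3]
wrist_force: [-0.6, -1.1, 4.6]
opening: 0.0218
```

```bash
python3 - <<'E'
from h import *
st(); shot('side','s2.png'); shot('wrist','w3.png'); st()
a=cv2.imread('pics/s2.png')[300:420,180:360]; b=cv2.imread('pics/w3.png')
cv2.imwrite('pics/c3.png',np.hstack([cv2.resize(a,(480,320)),cv2.resize(b,(427-107,320))]))
E
```

```text
{'time': 3.75, 'q': [34.3408, 11.7552, -3.7443, 74.208, 0.0082, 23.0531], 'ee_pos': [0.4932, 0.337, 0.0381], 'tcp_rot': [-90.2659, -0.1221, 101.288], 'wrist_force': [-0.5743, -1.1244, 4.5949], 'opening': 0.0218}
{'time': 3.85, 'q': [34.3384, 11.7558, -3.7438, 74.2085, 0.0094, 23.0515], 'ee_pos': [0.4932, 0.337, 0.0381], 'tcp_rot': [-90.2649, -0.1229, 101.2871], 'wrist_force': [0.0064, -0.336, 5.5238], 'opening': 0.0215}
```

View pics/c3.png

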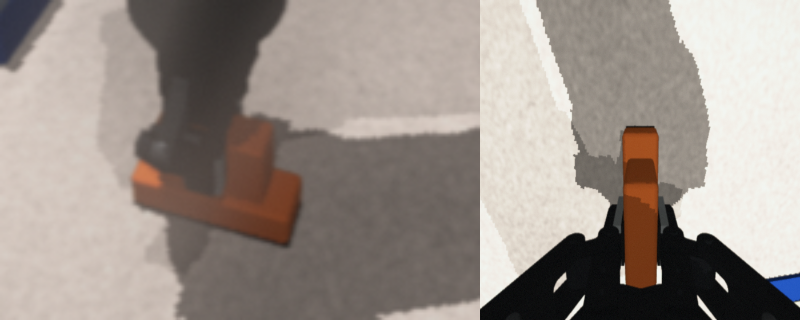

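>>> play_rows([
  [[0.2, 0, 0.1], [0, -0.04, 0], 0],
  [[0.2, 0, 0.1], [0, -0.08, 0.01], 0],
  [[0.2, 0, 0.1], [-0.03, -0.09, 0.03], 0],
  [[0.2, 0, 0.1], [-0.07, -0.09, 0.056], 0],
  [[0.2, 0, 0.1], [-0.12, -0.09, 0.056], 0],
])

```text
time: 4.35
ee_pos: [0.459, 0.2074, 0.1271]
tcp_rot: [-90.0, -0.0, 101.5]
wrist_force: [1.8, 0.2, -2.4]
opening: 0.0218
```

>>> play_rows([
  [[0, 0, 0], [-0.05, 0, 0], 0],
  [[0, 0, 0], [-0.1, 0, 0], 0],
  [[0, 0, 0], [-0.14, 0, 0], 0],
  [[0, 0, 0], [-0.149, 0, 0], 0],
  [[0, 0, 0], [-0.149, 0, 0], 0],
])

```text
time: 4.85
ee_pos: [0.4903, 0.0606, 0.1266]
tcp_rot: [-90.0, -0.0, 101.1]
wrist_force: [0.6, 0.2, -2.4]
opening: 0.0215
```

```bash
python3 - <<'E'
from h import *
shot('wrist','w4.png'); st(); to((.4898,.0619,.0381+.0265),101.3)
a=shot('side','s4.png')['img'][:,:,::-1][150:400,200:520]; b=cv2.imread('pics/w4.png')
cv2.imwrite('pics/c4.png',np.hstack([cv2.resize(a,(448,350)),cv2.resize(b,(350,350*420//560)).repeat(1,0) if 0 else cv2.resize(b,(350,350))]))
E
```

```text
{'time': 4.9, 'q': [7.1686, -3.4405, -9.9983, 83.4775, 0.0216, -4.0468], 'ee_pos': [0.4902, 0.0618, 0.1267], 'tcp_rot': [-89.9663, -0.0241, 101.2155], 'wrist_force': [-0.0087, 0.2604, -2.1706], 'opening': 0.0214}
turn [-0.03 -0.08  0.02] shift [0.0002 0.0621 0.0003] dist 0.062
```

View pics/c4.png

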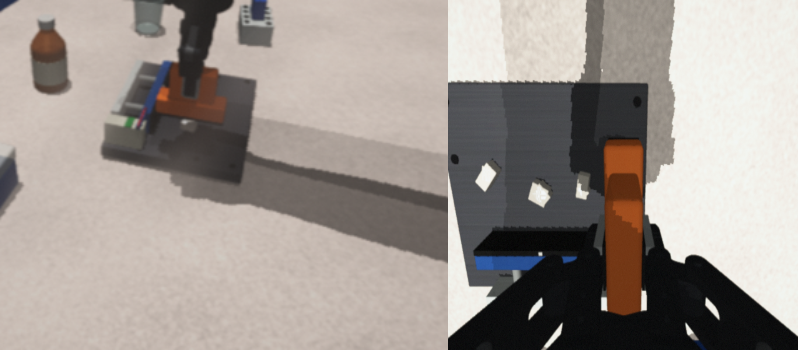

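>>> play_rows([
  [[0, 0, 0], [0, 0.03, 0], 0],
  [[0, 0, 0], [0, 0.05, 0], 0],
  [[0, 0, 0], [0, 0.057, 0], 0],
  [[0, 0, 0], [0, 0.062, 0], 0],
  [[0, 0, 0], [0, 0.062, 0], 0],
])

```text
time: 5.45
ee_pos: [0.4903, 0.0626, 0.0651]
tcp_rot: [-90.0, -0.0, 101.4]
wrist_force: [0.7, -0.1, -1.7]
opening: 0.0214
```

```bash
python3 - <<'E'
from h import *
st(); to((.5327,-.1569,.0381+.0265),101.2)
c=shot('scene','sc4.png'); crop('sc4.png',200,90,350,202,5,'sc4z.png')
c=shot('side','s5.png'); crop('s5.png',260,180,400,285,5,'s5z.png')
E
```

```text
{'time': 5.45, 'q': [7.2689, -2.5505, -15.9726, 76.5844, 0.0041, -4.0898], 'ee_pos': [0.4903, 0.0626, 0.0651], 'tcp_rot': [-89.9939, -0.0046, 101.3588], 'wrist_force': [0.7427, -0.0914, -1.6652], 'opening': 0.0214}
turn [-0.01  0.16  0.  ] shift [-0.2235  0.0005  0.0016] dist 0.224
```

View pics/s5z.png

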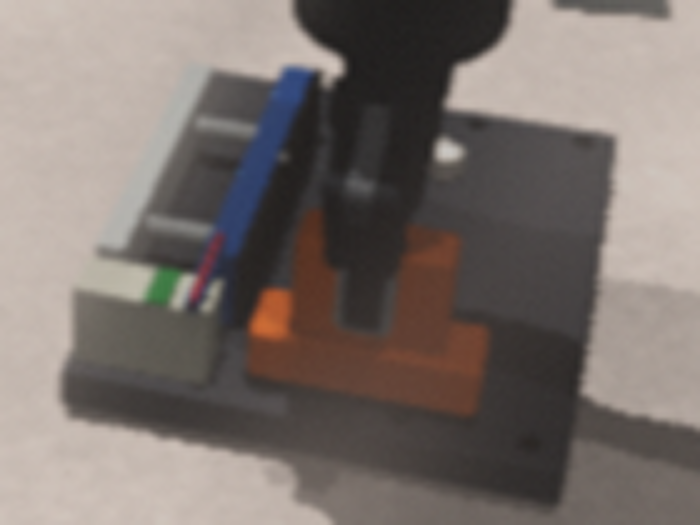

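>>> play_rows([
  [[0, 0, 0], [-0.012, 0, 0], 0],
  [[0, 0, 0], [-0.028, 0, 0], 0],
  [[0, 0, 0], [-0.044, 0, 0], 0],
  [[0, 0, 0], [-0.06, 0, 0.001], 0],
  [[0, 0, 0], [-0.076, 0, 0.001], 0],
])

```text
time: 6.05
ee_pos: [0.5047, -0.0142, 0.0657]
tcp_rot: [-90.1, 0.0, 101.3]
wrist_force: [-0.3, -0.2, -1.6]
opening: 0.0213
```

>>> play_rows([
  [[0, 0, 0], [-0.016, 0, 0], 0],
  [[0, 0, 0], [-0.032, 0, 0], 0],
  [[0, 0, 0], [-0.048, 0, 0], 0],
  [[0, 0, 0], [-0.064, 0, 0.001], 0],
  [[0, 0, 0], [-0.08, 0, 0.001], 0],
])

```text
time: 6.55
ee_pos: [0.5191, -0.0929, 0.0652]
tcp_rot: [-90.0, 0.0, 101.3]
wrist_force: [-0.9, 1.2, -1.4]
opening: 0.0214
```

```bash
python3 - <<'E'
from h import *
st(); to((.5327,-.1569,.0381+.0265),101.2)
c=shot('scene','sc5.png'); crop('sc5.png',190,90,340,202,5,'sc5z.png')
E
```

```text
{'time': 6.55, 'q': [-10.1471, 1.9396, -11.4868, 76.5546, -0.0006, -21.4296], 'ee_pos': [0.5191, -0.0929, 0.0652], 'tcp_rot': [-90.0174, 0.0075, 101.2825], 'wrist_force': [-0.9294, 1.1836, -1.3823], 'opening': 0.0214}
turn [ 0.02  0.08 -0.01] shift [-0.0654  0.0006 -0.0008] dist 0.065
```

View pics/sc5z.png

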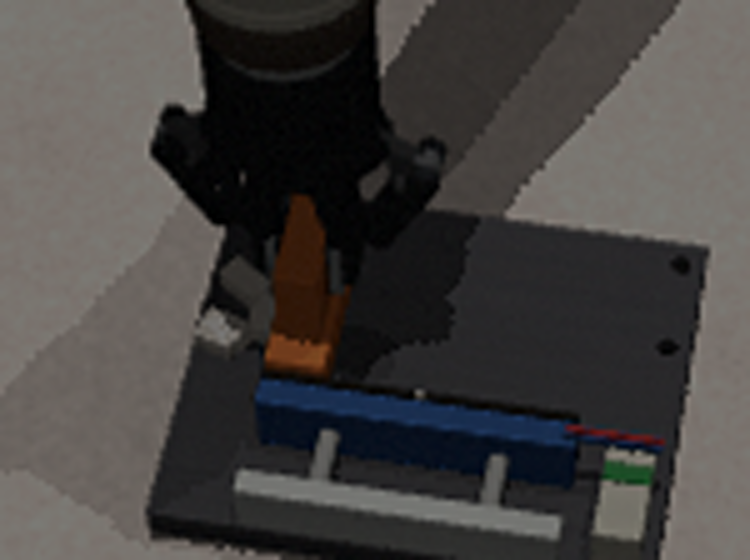

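```bash
python3 - <<'E'
from h import *
c=load('sc5')
for u,v in ((218,325),(245,285)):
    p=onz(c,u/5+190,v/5+90,.037)[:2]-np.array([.512,-.0305]); a=np.radians(11.1); print(np.array([[np.cos(a),np.sin(a)],[-np.sin(a),np.cos(a)]])@p)
w=shot('wrist','w5.png')
E
```

```text
[ 0.01108573 -0.10770809]
[-0.01449182 -0.10005186]
```

View pics/w5.png

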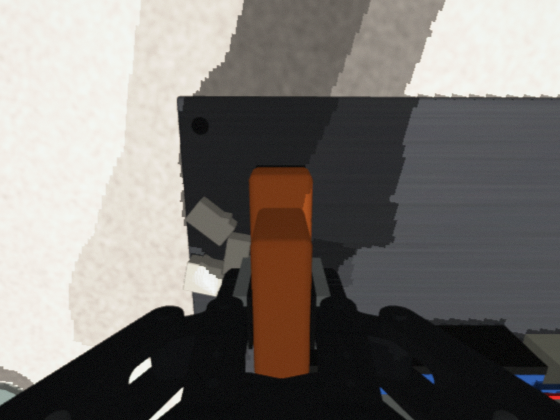

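>>> play_rows([
  [[0, 0, 0], [-0.014, 0, 0], 0],
  [[0, 0, 0], [-0.028, 0, 0], 0],
  [[0, 0, 0], [-0.042, 0, 0], 0],
  [[0, 0, 0], [-0.058, 0, 0], 0],
  [[0, 0, 0], [-0.074, 0, 0], 0],
])

```text
time: 7.15
ee_pos: [0.5337, -0.1655, 0.0649]
tcp_rot: [-90.0, 0.0, 101.3]
wrist_force: [0.1, 0.1, -1.5]
opening: 0.022
```

```bash
python3 - <<'E'
from h import *
st(); 
w=shot('wrist','w6.png')
c=shot('scene','sc6.png'); crop('sc6.png',190,90,340,202,5,'sc6z.png')
E
```

```text
{'time': 7.15, 'q': [-17.2259, 6.204, -7.0055, 76.786, -0.0048, -28.5169], 'ee_pos': [0.5337, -0.1655, 0.0649], 'tcp_rot': [-90.0017, 0.0064, 101.291], 'wrist_force': [0.0811, 0.0658, -1.5094], 'opening': 0.022}
```

View pics/w6.png

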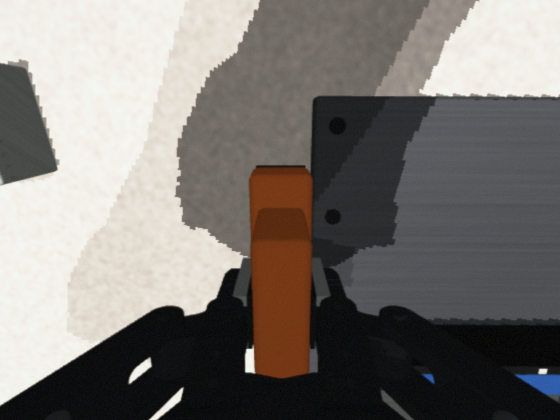

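View pics/sc6z.png

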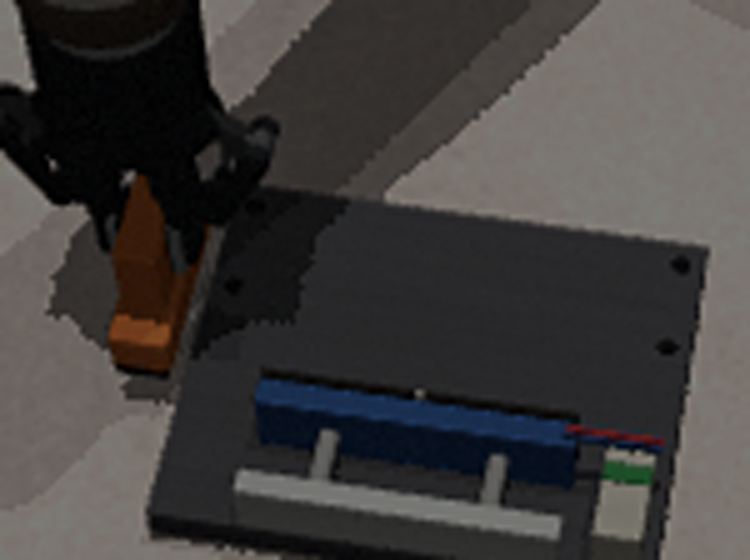

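>>> play_rows([
  [[0, 0, 0], [0, -0.04, 0], 0],
  [[0, 0, 0], [0, -0.08, 0], 0],
  [[0, 0, 0], [0.03, -0.09, 0], 0],
  [[0, 0, 0], [0.075, -0.09, 0], 0],
  [[0, 0, 0], [0.125, -0.09, 0], 0],
])

```text
time: 7.75
ee_pos: [0.5089, -0.0409, 0.1554]
tcp_rot: [-90.1, 0.0, 101.2]
wrist_force: [0.3, 0.7, -0.9]
opening: 0.0216
```

>>> play_rows([
  [[0, 0, 0], [0.05, 0, 0], 0],
  [[0, 0, 0], [0.1, 0, 0], 0],
  [[0, 0, 0], [0.148, 0, -0.01], 0],
  [[0, 0, 0], [0.196, 0, -0.02], 0],
  [[0, 0, 0], [0.244, 0, -0.03], 0],
])

```text
time: 8.25
ee_pos: [0.4902, 0.2057, 0.1553]
tcp_rot: [-90.0, -0.0, 101.3]
wrist_force: [1.5, -0.0, -0.9]
opening: 0.0218
```

```bash
python3 - <<'E'
from h import *
st(); to((.493,.337,.12),101.3)
c=shot('scene','sc7.png'); crop('sc7.png',150,90,350,222,4,'sc7z.png')
E
```

```text
{'time': 8.25, 'q': [22.7654, 1.5336, -1.9353, 86.4916, 0.0029, 11.4627], 'ee_pos': [0.4902, 0.2057, 0.1553], 'tcp_rot': [-90.0381, -0.0107, 101.3027], 'wrist_force': [1.5121, -0.0442, -0.8736], 'opening': 0.0218}
turn [0.04 0.   0.01] shift [ 0.1282  0.0353 -0.0285] dist 0.136
```

View pics/sc7z.png

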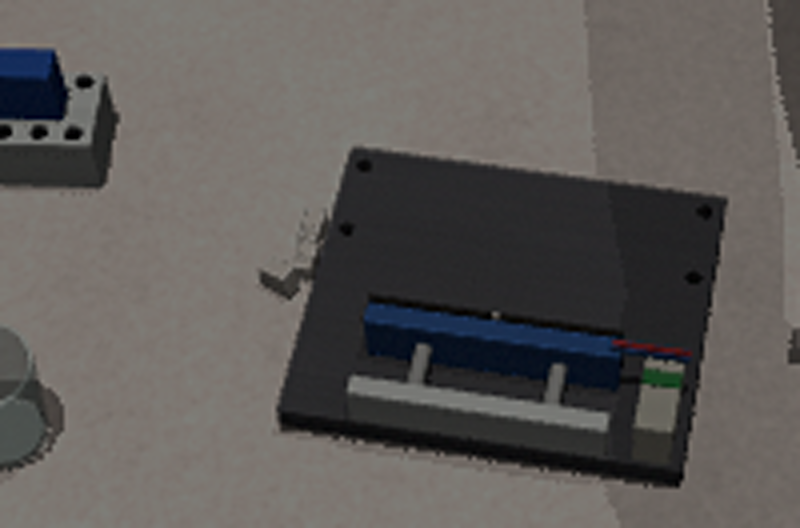

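>>> play_rows([
  [[0, 0, 0], [0.045, 0, -0.01], 0],
  [[0, 0, 0], [0.09, 0.01, -0.02], 0],
  [[0, 0, 0], [0.12, 0.035, -0.028], 0],
  [[0, 0, 0], [0.128, 0.07, -0.028], 0],
  [[0, 0, 0], [0.128, 0.095, -0.028], 0],
])

```text
time: 8.8
ee_pos: [0.4919, 0.336, 0.0574]
tcp_rot: [-89.9, 0.0, 101.4]
wrist_force: [-0.4, -1.0, -2.4]
opening: 0.0212
```

```bash
python3 - <<'E'
from h import *
st(); to((.493,.337,.0382),101.3)
E
```

```text
{'time': 8.8, 'q': [34.3206, 11.4662, -1.921, 76.7277, 0.0187, 22.892], 'ee_pos': [0.4919, 0.336, 0.0574], 'tcp_rot': [-89.8869, 0.0275, 101.4286], 'wrist_force': [-0.3831, -0.9627, -2.4036], 'opening': 0.0212}
turn [-0.11  0.13 -0.03] shift [ 0.0008  0.0192 -0.0013] dist 0.019
```

>>> play_rows([
  [[0, 0, 0], [0, 0.008, 0], 0],
  [[0, 0, 0], [0, 0.014, 0], 0],
  [[0, 0, 0], [0, 0.018, 0], 0],
  [[0, 0, 0], [0, 0.02, 0], 0],
  [[0, 0, 0], [0, 0.02, 0], 0],
])

```text
time: 9.3
ee_pos: [0.4934, 0.3347, 0.0408]
tcp_rot: [-90.1, -0.0, 101.3]
wrist_force: [-0.1, -0.3, -0.8]
opening: 0.0216
```

>>> play_rows([
  [[0, 0, 0], [0, 0.0005, 0], 0],
  [[0, 0, 0], [0, 0.001, 0], 0],
  [[0, 0, 0], [0, 0.001, 0], 30],
  [[0, 0, 0], [0, 0.001, 0], 60],
  [[0, 0, 0], [0, 0.001, 0], 80],
])

```text
time: 9.8
ee_pos: [0.4931, 0.3347, 0.0392]
tcp_rot: [-90.0, -0.0, 101.3]
wrist_force: [0.5, 0.1, 0.8]
opening: 0.0538
```

>>> play_rows([
  [[0, 0, 0], [0, 0, 0], 90],
  [[0, 0, 0], [0, 0, 0], 100],
  [[0, 0, 0], [0, -0.02, 0], 100],
  [[0, 0, 0], [0, -0.06, 0], 100],
  [[0, 0, 0], [0, -0.1, 0], 100],
])

```text
time: 10.3
ee_pos: [0.4924, 0.3343, 0.1395]
tcp_rot: [-89.9, 0.0, 101.3]
wrist_force: [1.1, 0.0, -0.5]
opening: 0.0855
```

```bash
python3 - <<'E'
from h import *
shot('side','s8.png'); shot('wrist','w8.png');st(); to((.40,.1,.22),60)
a=cv2.imread('pics/s8.png')[300:420,180:360]; b=cv2.imread('pics/w8.png')
cv2.imwrite('pics/c8.png',np.hstack([cv2.resize(a,(480,320)),cv2.resize(b,(320,320))]))
E
```

```text
{'time': 10.4, 'q': [34.1718, 10.193, 6.3248, 85.6333, -0.0008, 22.8756], 'ee_pos': [0.4949, 0.336, 0.1452], 'tcp_rot': [-90.4597, -0.193, 101.297], 'wrist_force': [-0.2915, 0.8052, 0.5866], 'opening': 0.0849}
turn [ 0.37 41.3   0.35] shift [-0.2125 -0.0766  0.1386] dist 0.265
```

View pics/c8.png

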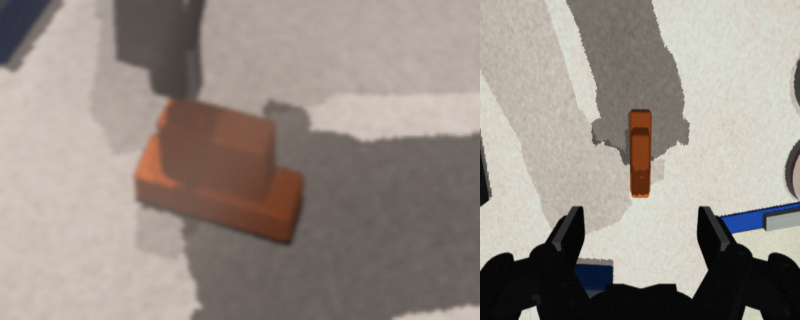

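```bash
python3 - <<'E'
from h import *
to((.509,-.359,.24),19.3,(-90,0,101.3),(.493,.335,.139))
E
```

```text
turn [ 0. 82. -0.] shift [-0.6837 -0.101   0.1203] dist 0.701
```

>>> play_rows([
  [[0, 82, 0], [-0.684, -0.101, 0.12], 100],
  [[0, 82, 0], [-0.684, -0.101, 0.12], 100],
  [[0, 82, 0], [-0.684, -0.101, 0.12], 100],
  [[0, 82, 0], [-0.684, -0.101, 0.12], 100],
  [[0, 82, 0], [-0.684, -0.101, 0.12], 100],
])

```text
time: 10.9
ee_pos: [0.4984, 0.0856, 0.1751]
tcp_rot: [-90.0, -0.0, 58.0]
wrist_force: [1.3, 0.2, -0.3]
opening: 0.0854
```

```bash
python3 - <<'E'
from h import *
st();to((.509,-.359,.24),19.3)
E
```

```text
{'time': 10.9, 'q': [9.7412, -1.9023, -3.1817, 88.6983, -0.0026, 41.746], 'ee_pos': [0.4984, 0.0856, 0.1751], 'tcp_rot': [-90.0184, -0.0129, 57.9952], 'wrist_force': [1.3042, 0.1819, -0.2744], 'opening': 0.0854}
turn [1.00e-02 3.87e+01 2.00e-02] shift [-0.3714 -0.0649 -0.2446] dist 0.449
```

>>> play_rows([
  [[0, 38.7, 0], [-0.371, -0.065, -0.245], 100],
  [[0, 38.7, 0], [-0.371, -0.065, -0.245], 100],
  [[0, 38.7, 0], [-0.371, -0.065, -0.245], 100],
  [[0, 38.7, 0], [-0.371, -0.065, -0.245], 100],
  [[0, 38.7, 0], [-0.371, -0.065, -0.245], 100],
])

```text
time: 11.4
ee_pos: [0.506, -0.162, 0.2113]
tcp_rot: [-90.0, -0.0, 19.3]
wrist_force: [2.0, 0.6, -0.6]
opening: 0.0853
```

```bash
python3 - <<'E'
from h import *
st();to((.509,-.359,.24),19.3)
E
```

```text
{'time': 11.4, 'q': [-17.752, 1.9928, 4.7246, 92.7014, 0.0019, 52.9538], 'ee_pos': [0.506, -0.162, 0.2113], 'tcp_rot': [-90.0168, -0.0254, 19.2942], 'wrist_force': [2.0321, 0.6357, -0.5871], 'opening': 0.0853}
turn [ 0.02 -0.01  0.03] shift [-0.0623 -0.0286 -0.1869] dist 0.199
```

>>> play_rows([
  [[0, 0, 0], [-0.016, -0.007, -0.046], 100],
  [[0, 0, 0], [-0.032, -0.014, -0.092], 100],
  [[0, 0, 0], [-0.048, -0.021, -0.138], 100],
  [[0, 0, 0], [-0.062, -0.028, -0.175], 100],
  [[0, 0, 0], [-0.062, -0.028, -0.187], 100],
])

```text
time: 11.9
ee_pos: [0.51, -0.3608, 0.239]
tcp_rot: [-90.1, 0.0, 19.4]
wrist_force: [0.4, 0.5, -0.5]
opening: 0.0857
```

```bash
python3 - <<'E'
from h import *
st();shot('wrist','w9.png'); st()
E
```

```text
{'time': 11.9, 'q': [-35.2607, 15.8803, 23.4587, 97.5427, -0.0384, 35.3191], 'ee_pos': [0.51, -0.3608, 0.239], 'tcp_rot': [-90.0514, 0.0106, 19.4202], 'wrist_force': [0.3838, 0.5068, -0.5325], 'opening': 0.0857}
{'time': 11.95, 'q': [-35.2189, 15.9584, 23.4594, 97.4986, -0.0294, 35.3529], 'ee_pos': [0.5106, -0.3607, 0.2381], 'tcp_rot': [-90.019, 0.0226, 19.4282], 'wrist_force': [-0.6745, 0.2439, -1.3001], 'opening': 0.0854}
```

View pics/w9.png

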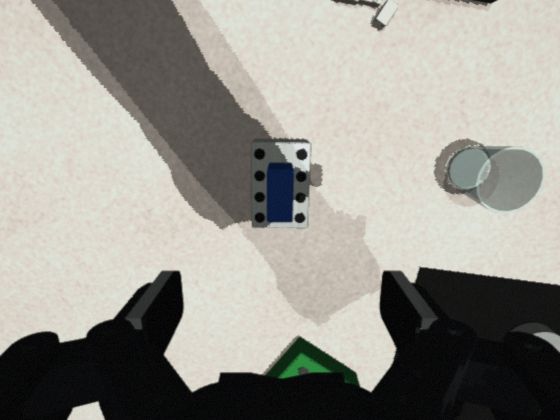

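```bash
python3 - <<'E'
from h import *
crop('w9.png',240,130,330,240,6,'w9b.png'); crop('w9.png',320,0,460,60,5,'w9c.png')
E
```

```text
(no output)
```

View pics/w9b.png

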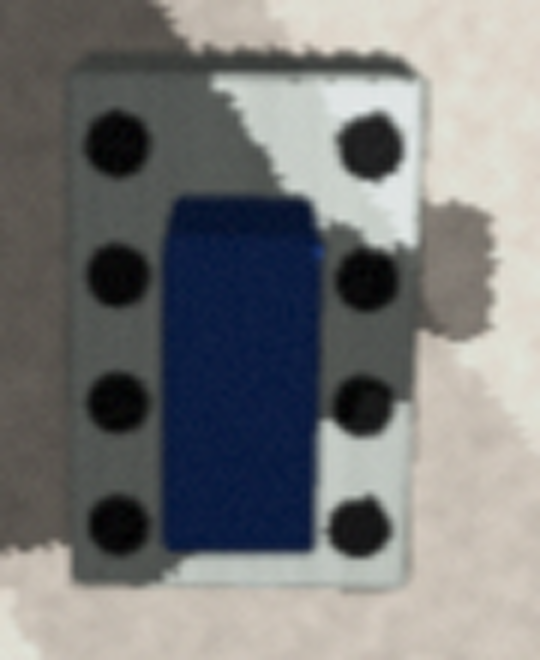

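View pics/w9c.png

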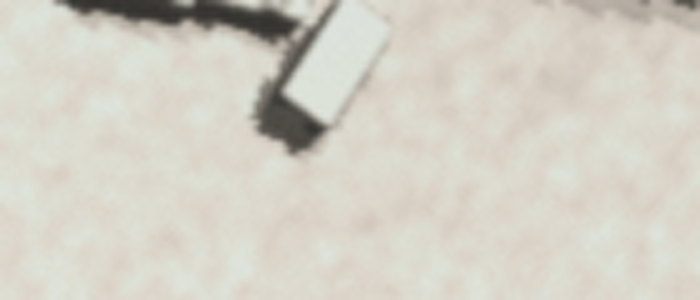

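```bash
python3 - <<'E'
from h import *
np.set_printoptions(precision=4,suppress=True)
c=load('w9')
R=np.array([onz(c,u/6+240,v/6+130,.087) for u,v in ((165,237),(320,240),(314,551),(163,550))]); print(R.mean(0)); e=R[0]-R[3]; e2=R[1]-R[2]; print(np.linalg.norm(e),np.linalg.norm(R[1]-R[0]),[np.degrees(np.arctan2(a[1],a[0]))-90 for a in (e,e2)])
R=np.array([onz(c,u/6+240,v/6+130,.045) for u,v in ((117,145),(370,146),(360,526),(117,525))]); print(R.mean(0));e=R[0]-R[3]; e2=R[1]-R[2]; print(np.linalg.norm(e),np.linalg.norm(R[1]-R[0]),[np.degrees(np.arctan2(a[1],a[0]))-90 for a in (e,e2)])
R=np.array([onz(c,u/6+240,v/6+130,.045) for u,v in ((75,72),(422,75),(408,583),(74,580))]); print(R.mean(0));e=R[0]-R[3]; e2=R[1]-R[2]; print(np.linalg.norm(e),np.linalg.norm(R[1]-R[0]),[np.degrees(np.arctan2(a[1],a[0]))-90 for a in (e,e2)])
E
```

```text
[ 0.5085 -0.3611  0.087 ]
0.04825331913787266 0.0227376500415665 [np.float64(18.41500065506942), np.float64(18.94128586167419)]
[ 0.5085 -0.3613  0.045 ]
0.0658349044820995 0.0418504270130626 [np.float64(18.388740766641988), np.float64(18.92772643526645)]
[ 0.5089 -0.3604  0.045 ]
0.08785028092286426 0.05682502188975669 [np.float64(17.932011752727007), np.float64(19.26332795370304)]
```

>>> play_rows([
  [[0, 0.6, 0], [-0.001, 0.04, -0.002], 100],
  [[0, 0.6, 0], [-0.001, 0.08, -0.002], 100],
  [[0, 0.6, 0], [-0.001, 0.12, -0.002], 100],
  [[0, 0.6, 0], [-0.001, 0.145, -0.002], 100],
  [[0, 0.6, 0], [-0.001, 0.155, -0.002], 100],
])

```text
time: 12.45
ee_pos: [0.5093, -0.3575, 0.0807]
tcp_rot: [-89.8, 0.1, 19.1]
wrist_force: [-0.1, -0.7, 0.1]
opening: 0.0854
```

```bash
python3 - <<'E'
from h import *
st();to((.5087,-.361,.050),18.7)
E
```

```text
{'time': 12.45, 'q': [-35.0694, 14.7749, 4.5914, 80.0769, 0.0064, 35.8746], 'ee_pos': [0.5093, -0.3575, 0.0807], 'tcp_rot': [-89.7852, 0.1474, 19.0563], 'wrist_force': [-0.1445, -0.7029, 0.0911], 'opening': 0.0854}
turn [-0.21  0.36 -0.15] shift [-0.0016  0.0307 -0.0033] dist 0.031
```

>>> play_rows([
  [[0, 0, 0], [0, 0.018, -0.001], 100],
  [[0, 0, 0], [0, 0.034, -0.001], 100],
  [[0, 0, 0], [0, 0.034, -0.001], 100],
  [[0, 0, 0], [0, 0.034, -0.001], 60],
  [[0, 0, 0], [0, 0.034, -0.001], 20],
], grip_force=70)

```text
time: 12.95
ee_pos: [0.5113, -0.3603, 0.0514]
tcp_rot: [-90.1, -0.1, 19.0]
wrist_force: [-0.1, -0.5, 0.1]
opening: 0.0587
```

>>> play_rows([
  [[0, 0, 0], [0, 0, 0], 0],
  [[0, 0, 0], [0, 0, 0], 0],
  [[0, 0, 0], [0, 0, 0], 0],
  [[0, 0, 0], [0, 0, 0], 0],
  [[0, 0, 0], [0, 0, 0], 0],
])

```text
time: 13.45
ee_pos: [0.5107, -0.3604, 0.0507]
tcp_rot: [-90.0, 0.0, 19.0]
wrist_force: [-3.9, -1.2, 6.4]
opening: 0.0231
```

```bash
python3 - <<'E'
from h import *
st();shot('wrist','w10.png'); shot('side','s10.png'); st()
a=cv2.imread('pics/s10.png')[80:240,300:480]; b=cv2.imread('pics/w10.png')
cv2.imwrite('pics/c10.png',np.hstack([cv2.resize(a,(360,320)),cv2.resize(b,(427,320))]))
E
```

```text
{'time': 13.45, 'q': [-35.196, 15.4324, 2.0449, 76.5795, -0.0272, 35.8006], 'ee_pos': [0.5107, -0.3604, 0.0507], 'tcp_rot': [-90.0426, 0.0028, 19.0034], 'wrist_force': [-3.8761, -1.2386, 6.3508], 'opening': 0.0231}
{'time': 13.55, 'q': [-35.1966, 15.4304, 2.0455, 76.5806, -0.0279, 35.798], 'ee_pos': [0.5107, -0.3604, 0.0507], 'tcp_rot': [-90.0443, 0.0025, 19.0054], 'wrist_force': [-4.2879, -0.4558, 5.4682], 'opening': 0.0232}
```

View pics/c10.png

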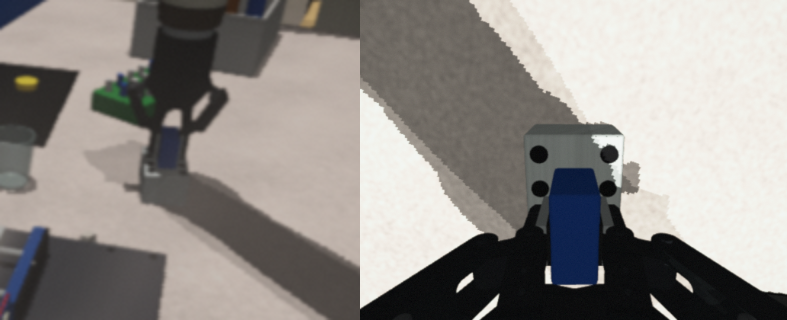

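```bash
python3 - <<'E'
from h import *
to((.510,-.0315,.15),11.1,(-90,0,19.0),(.5107,-.3604,.0507))
E
```

```text
turn [ 0.   7.9 -0. ] shift [ 0.1064 -0.0993  0.3112] dist 0.344
```

>>> play_rows([
  [[0, 0, 0], [0, -0.03, 0], 0],
  [[0, 0, 0], [0, -0.07, 0], 0],
  [[0, 2, 0], [0.01, -0.1, 0.025], 0],
  [[0, 4, 0], [0.024, -0.1, 0.07], 0],
  [[0, 6, 0], [0.039, -0.1, 0.115], 0],
])

```text
time: 14.05
ee_pos: [0.5101, -0.2376, 0.1498]
tcp_rot: [-90.0, -0.0, 12.9]
wrist_force: [1.0, 1.1, -7.3]
opening: 0.023
```

```bash
python3 - <<'E'
from h import *
st();to((.510,-.0315,.15),11.1)
E
```

```text
{'time': 14.05, 'q': [-24.993, 5.8382, 1.9823, 86.1533, 0.0445, 52.1513], 'ee_pos': [0.5101, -0.2376, 0.1498], 'tcp_rot': [-89.9592, -0.0201, 12.8556], 'wrist_force': [1.0469, 1.0909, -7.3162], 'opening': 0.023}
turn [-0.04  1.76  0.02] shift [ 4.570e-02 -1.000e-04  2.009e-01] dist 0.206
```

>>> play_rows([
  [[0, 1.8, 0], [0.01, 0, 0.045], 0],
  [[0, 1.8, 0], [0.021, 0, 0.092], 0],
  [[0, 1.8, 0], [0.032, 0, 0.14], 0],
  [[0, 1.8, 0], [0.042, 0, 0.185], 0],
  [[0, 1.8, 0], [0.046, 0, 0.201], 0],
])

```text
time: 14.55
ee_pos: [0.5088, -0.0285, 0.149]
tcp_rot: [-89.9, 0.1, 11.4]
wrist_force: [0.2, -0.5, -6.8]
opening: 0.0233
```

>>> play_rows([
  [[0, 0, 0], [0, 0.02, 0], 0],
  [[0, 0, 0], [0, 0.04, 0], 0],
  [[0, 0, 0], [0, 0.055, 0], 0],
  [[0, 0, 0], [0, 0.06, 0], 0],
  [[0, 0, 0], [0, 0.06, 0], 0],
])

```text
time: 15.05
ee_pos: [0.5092, -0.0325, 0.0891]
tcp_rot: [-90.0, 0.1, 11.2]
wrist_force: [0.1, 0.6, -6.8]
opening: 0.0232
```

```bash
python3 - <<'E'
from h import *
st();shot('scene','sc11.png');shot('wrist','w11.png'); shot('side','s11.png'); st();to((.512,-.0315,.0757),11.1)
a=cv2.imread('pics/s11.png')[140:300,260:440]; b=cv2.imread('pics/w11.png')
cv2.imwrite('pics/c11.png',np.hstack([cv2.resize(a,(360,320)),cv2.resize(b,(427,320))]))
crop('sc11.png',200,90,350,202,5,'sc11z.png')
E
```

```text
{'time': 15.05, 'q': [-3.6558, -0.7304, -11.5194, 79.3238, 0.0103, 75.1387], 'ee_pos': [0.5092, -0.0325, 0.0891], 'tcp_rot': [-89.9611, 0.1065, 11.2055], 'wrist_force': [0.0708, 0.5877, -6.8177], 'opening': 0.0232}
{'time': 15.2, 'q': [-3.6581, -0.8049, -11.3805, 79.3498, 0.0054, 75.1386], 'ee_pos': [0.5102, -0.0326, 0.091], 'tcp_rot': [-90.0139, -0.0734, 11.2033], 'wrist_force': [-0.5666, 0.4324, -6.2059], 'opening': 0.0231}
turn [0.01 0.1  0.07] shift [0.0019 0.0153 0.0007] dist 0.015
```

View pics/c11.png

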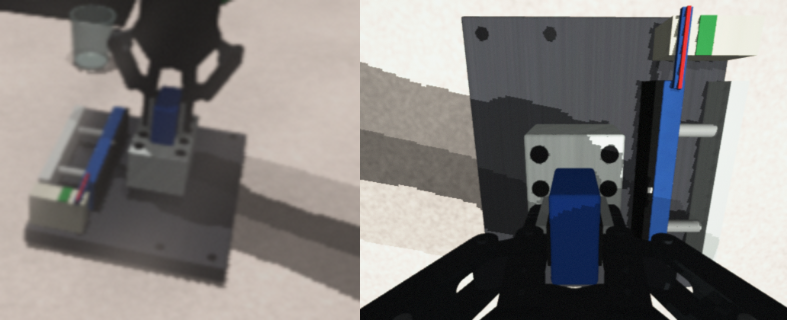

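View pics/sc11z.png

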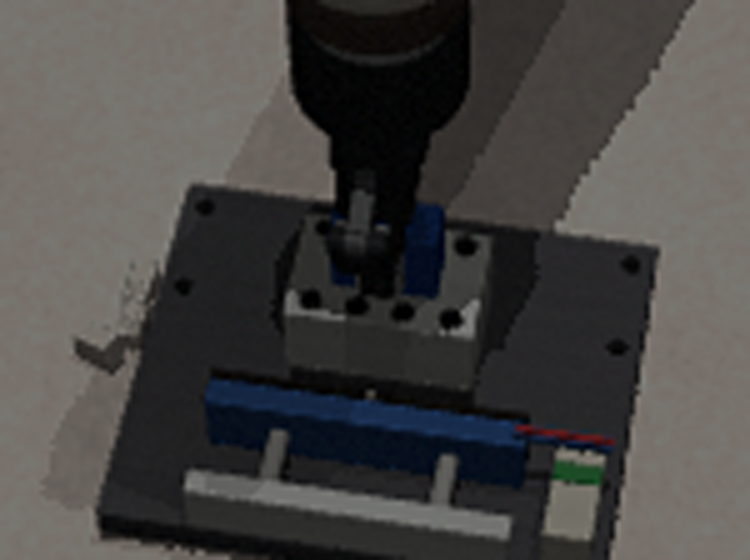

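```bash
python3 - <<'E'
from h import *
np.set_printoptions(precision=4,suppress=True)
crop('w11.png',190,140,370,260,4,'w11z.png')
c=load('w11'); a=np.radians(11.1); A=np.array([[np.cos(a),np.sin(a)],[-np.sin(a),np.cos(a)]])
pl=lambda p: A@(p[:2]-np.array([.512,-.0305]))
for u,v,z in ((216.4,177,.0853),(346,177,.0853),((649.5-360)*1.3115,190*1.3125,.062)): print(pl(onz(c,u,v,z)))
E
```

```text
[-0.0318  0.0431]
[0.0255 0.0433]
[ 0.0508 -0.0009]
```

View pics/w11z.png

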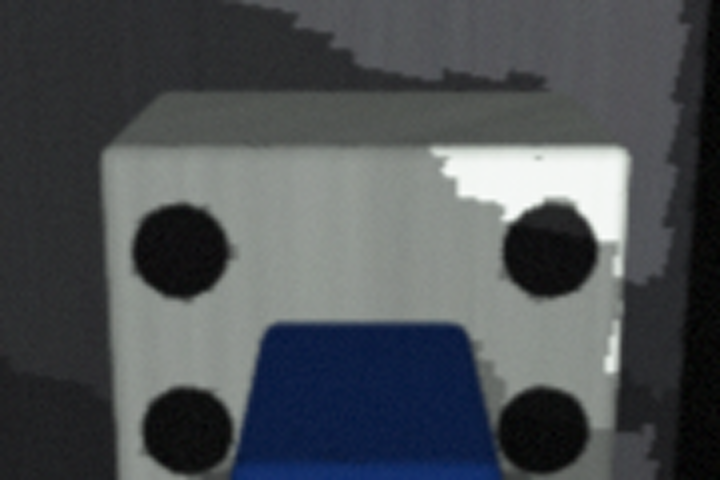

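>>> play_rows([
  [[0, 0, 0], [0, 0.005, 0.001], 0],
  [[0, 0, 0], [0, 0.009, 0.001], 0],
  [[0, 0, 0], [0, 0.012, 0.001], 0],
  [[0, 0, 0], [0, 0.0135, 0.001], 0],
  [[0, 0, 0], [0, 0.0135, 0.001], 0],
])

```text
time: 15.7
ee_pos: [0.5094, -0.0314, 0.0763]
tcp_rot: [-90.0, 0.0, 11.2]
wrist_force: [1.0, 0.1, -7.6]
opening: 0.0233
```

>>> play_rows([
  [[0, 0, 0], [0, 0.0005, 0], 0],
  [[0, 0, 0], [0, 0.001, 0], 0],
  [[0, 0, 0], [0, 0.0015, 0], 0],
  [[0, 0, 0], [0, 0.0015, 0], 0],
  [[0, 0, 0], [0, 0.0015, 0], 0],
])

```text
time: 16.2
ee_pos: [0.5096, -0.0314, 0.0755]
tcp_rot: [-90.0, -0.0, 11.2]
wrist_force: [-2.8, 0.8, -1.5]
opening: 0.0231
```

>>> play_rows([
  [[0, 0, 0], [0.005, 0, 0], 0],
  [[0, 0, 0], [0.01, 0, 0], 0],
  [[0, 0, 0], [0.015, 0, 0], 0],
  [[0, 0, 0], [0.019, 0, 0], 0],
  [[0, 0, 0], [0.021, 0, 0], 0],
])

```text
time: 16.7
ee_pos: [0.5306, -0.0274, 0.0755]
tcp_rot: [-90.0, 0.0, 11.2]
wrist_force: [-6.0, -1.0, 5.8]
opening: 0.0231
```

>>> play_rows([
  [[0, 0, 0], [0.002, 0, 0], 0],
  [[0, 0, 0], [0.004, 0, 0], 0],
  [[0, 0, 0], [0.006, 0, 0], 0],
  [[0, 0, 0], [0.008, 0, 0], 0],
  [[0, 0, 0], [0.008, 0, 0], 0],
])

```text
time: 17.2
ee_pos: [0.5375, -0.026, 0.0756]
tcp_rot: [-90.0, 0.1, 11.2]
wrist_force: [-9.6, -1.7, 7.6]
opening: 0.0232
```

```bash
python3 - <<'E'
from h import *
st();shot('wrist','w12.png'); st()
crop('w12.png',270,0,560,180,2.7,'w12z.png')
E
```

```text
{'time': 17.2, 'q': [-2.7503, 3.2857, -8.9351, 77.867, -0.0418, 76.0507], 'ee_pos': [0.5375, -0.026, 0.0756], 'tcp_rot': [-90.0195, 0.0953, 11.199], 'wrist_force': [-9.6426, -1.7242, 7.6169], 'opening': 0.0232}
{'time': 17.25, 'q': [-2.7509, 3.28, -8.9415, 77.8611, -0.0397, 76.0464], 'ee_pos': [0.5375, -0.026, 0.0756], 'tcp_rot': [-90.0186, 0.0897, 11.2027], 'wrist_force': [-10.1776, -1.2184, 7.6943], 'opening': 0.0232}
```

View pics/w12.png

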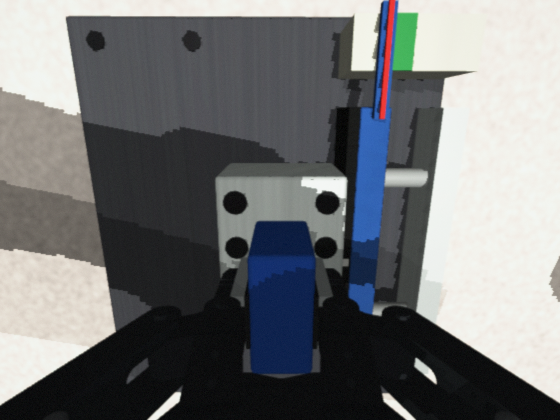

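```bash
cat >> h.py <<'E'
a_=np.radians(11.1); A_=np.array([[np.cos(a_),np.sin(a_)],[-np.sin(a_),np.cos(a_)]])
def pl(p): return A_@(np.array(p)[:2]-np.array([.512,-.0305]))
E
python3 - <<'E'
from h import *
np.set_printoptions(precision=4,suppress=True)
for f in ('w1','w12'):
    c=load(f); g=cv2.cvtColor(c['img'],cv2.COLOR_RGB2HSV).astype(int); H,S,V=g[...,0],g[...,1],g[...,2]
    blue=(H>100)&(H<125)&(S>120)&(V>60); red=((H<8)|(H>165))&(S>130)&(V>80); green=(H>40)&(H<85)&(S>120)&(V>60)
    for n,m,z in (('red',red,.062),('green',green,.061)):
        for s,ce,mm in blobs(c,m,15): print(f,n,s,'ctr',pl(onz(c,*ce,z)))
    # blue back edge rows
    for py in (.06,.05):
        # row scan along plate x at z=.062
        xs=np.arange(.03,.11,.0005); out=''
        for x in xs:
            w=A_.T@np.array([x,py])+np.array([.512,-.0305]); u=proj(c,[*w,.062]); ui=np.round(u).astype(int)
            out+='B' if blue[ui[1],ui[0]] else '.'
        i=out.find('B'); j=out.rfind('B'); print(f,py,'blue',xs[i],xs[j])
crop('w12.png',330,0,480,120,5,'w12y.png')
E
```

```text
w1 red [440  16   9  50 141] ctr [0.0641 0.0923]
w1 green [452  22  11  23 203] ctr [0.0764 0.1002]
w1 0.06 blue 0.05250000000000002 0.06650000000000003
w1 0.05 blue 0.05300000000000002 0.06700000000000003
w12 red [379   0  16 119 701] ctr [0.0701 0.0939]
w12 green [ 393   14   24   57 1094] ctr [0.0773 0.1003]
w12 0.06 blue 0.060000000000000026 0.07400000000000004
w12 0.05 blue 0.060500000000000026 0.07400000000000004
```

View pics/w12y.png

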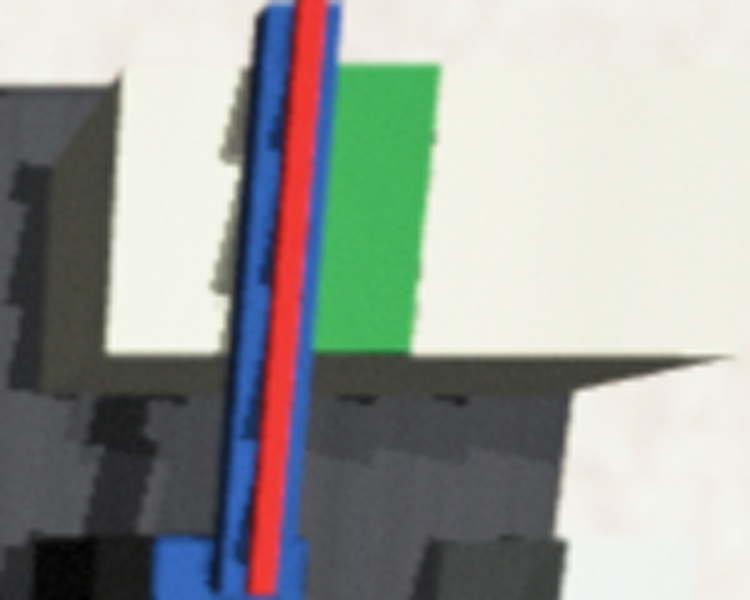

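>>> play_rows([
  [[0, 0, 0], [0.002, -0.0003, 0], 0],
  [[0, 0, 0], [0.004, -0.0005, 0], 0],
  [[0, 0, 0], [0.006, -0.0005, 0], 0],
  [[0, 0, 0], [0.008, -0.0005, 0], 0],
  [[0, 0, 0], [0.008, -0.0005, 0], 0],
])

```text
time: 17.75
ee_pos: [0.5444, -0.0246, 0.0757]
tcp_rot: [-90.0, 0.2, 11.2]
wrist_force: [-12.8, -2.4, 7.1]
opening: 0.0233
```

```bash
cat > m.py <<'E'
from h import *
import sys
np.set_printoptions(precision=4,suppress=True)
f=sys.argv[1]
c=shot('wrist',f+'.png'); st()
g=cv2.cvtColor(c['img'],cv2.COLOR_RGB2HSV).astype(int); H,S,V=g[...,0],g[...,1],g[...,2]
blue=(H>100)&(H<125)&(S>120)&(V>60); red=((H<8)|(H>165))&(S>130)&(V>80); green=(H>40)&(H<85)&(S>120)&(V>60)
for n,m,z in (('red',red,.062),('green',green,.061)):
    for s,ce,mm in blobs(c,m,15): print(f,n,s,'ctr',pl(onz(c,*ce,z)))
for py in (.065,.06,.05):
    xs=np.arange(.03,.11,.0005); out=''
    for x in xs:
        w=A_.T@np.array([x,py])+np.array([.512,-.0305]); ui=np.round(proj(c,[*w,.062])).astype(int)
        out+='B' if blue[ui[1],ui[0]] else '.'
    print(f,py,'blue',xs[out.find('B')],xs[out.rfind('B')])
s=shot('scene',f+'s.png'); crop(f+'s.png',200,90,350,202,5,f+'sz.png'); crop(f+'.png',180,0,480,230,2.6,f+'z.png')
E
python3 m.py w13
```

```text
{'time': 17.8, 'q': [-2.5591, 4.3261, -7.8286, 78.042, -0.0612, 76.2568], 'ee_pos': [0.5444, -0.0246, 0.0757], 'tcp_rot': [-90.0127, 0.2057, 11.1841], 'wrist_force': [-13.4172, -3.4715, 7.1613], 'opening': 0.0228}
w13 red [379   0  16 119 699] ctr [0.0771 0.0939]
w13 green [373  14   7  56 125] ctr [0.0722 0.1007]
w13 green [393  14   7  57 149] ctr [0.0808 0.1004]
w13 0.065 blue 0.06750000000000003 0.08100000000000004
w13 0.06 blue 0.06750000000000003 0.08100000000000004
w13 0.05 blue 0.06750000000000003 0.08050000000000004
```

View pics/w13z.png

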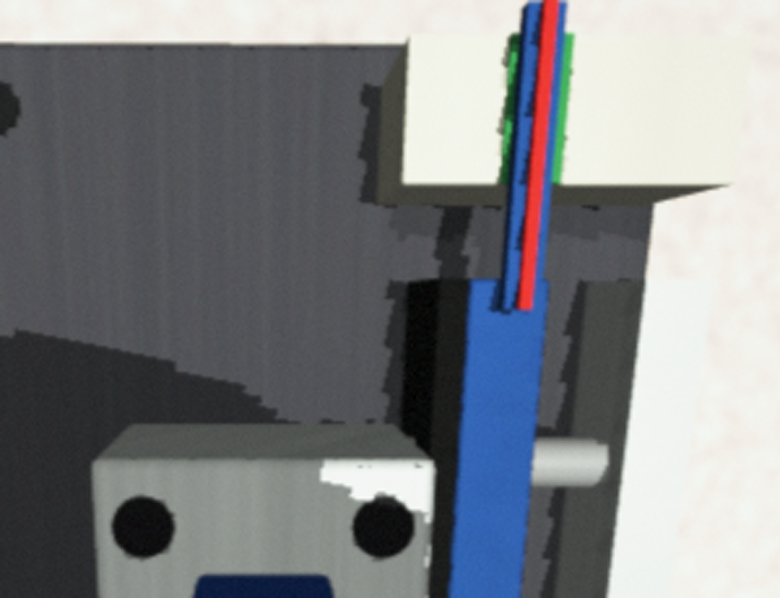

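View pics/w13sz.png

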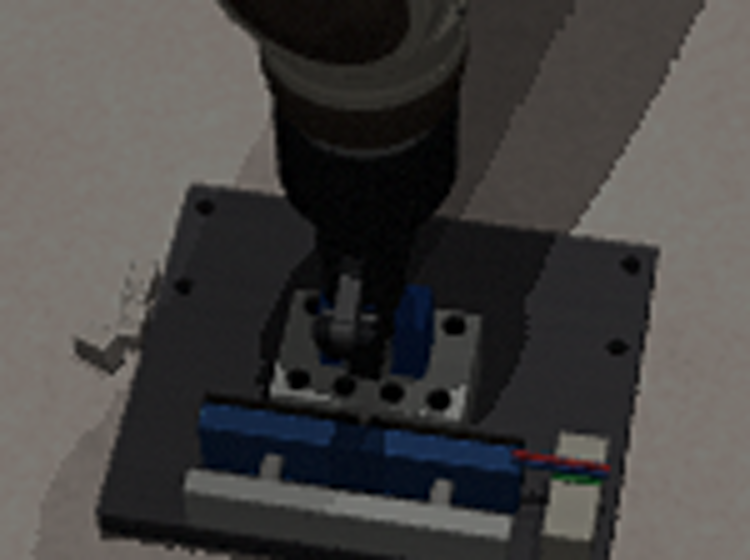

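>>> play_rows([
  [[0, 0, 0], [0.0005, 0, 0], 0],
  [[0, 0, 0], [0.001, 0, 0], 0],
  [[0, 0, 0], [0.001, 0, 0], 0],
  [[0, 0, 0], [0.001, 0, 0], 0],
  [[0, 0, 0], [0.001, 0, 0], 0],
])

```text
time: 18.35
ee_pos: [0.545, -0.0245, 0.0757]
tcp_rot: [-90.0, 0.2, 11.2]
wrist_force: [-15.4, -3.0, 8.5]
opening: 0.0232
```

>>> play_rows([
  [[0, 0, 0], [0, 0, 0], 0],
  [[0, 0, 0], [0, 0, 0], 0],
  [[0, 0, 0], [0, 0, 0], 0],
  [[0, 0, 0], [0, 0, 0], 0],
  [[0, 0, 0], [0, 0, 0], 0],
])

```text
time: 18.85
ee_pos: [0.5451, -0.0245, 0.0757]
tcp_rot: [-90.0, 0.2, 11.2]
wrist_force: [-14.6, -3.1, 8.4]
opening: 0.0231
```

```bash
python3 m.py w14; python3 - <<'E'
from h import *
shot('side','s14.png'); crop('s14.png',230,140,430,290,4,'s14z.png')
E
```

```text
{'time': 18.9, 'q': [-2.5378, 4.4433, -7.7071, 78.0787, -0.0706, 76.282], 'ee_pos': [0.5451, -0.0245, 0.0756], 'tcp_rot': [-90.0143, 0.2393, 11.1803], 'wrist_force': [-14.0016, -3.1608, 8.514], 'opening': 0.0233}
w14 red [379   0  16 119 704] ctr [0.0776 0.0939]
w14 green [392  13   7  57  66] ctr [0.081  0.1008]
w14 green [371  14   9  57 230] ctr [0.0725 0.1003]
w14 0.065 blue 0.06800000000000003 0.08150000000000004
w14 0.06 blue 0.06800000000000003 0.08100000000000004
w14 0.05 blue 0.06750000000000003 0.08100000000000004
```

View pics/w14z.png

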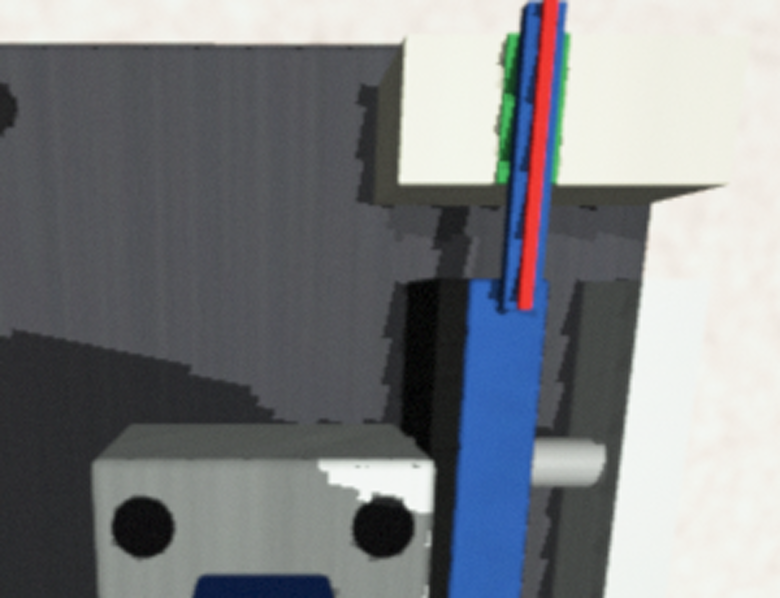

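View pics/s14z.png

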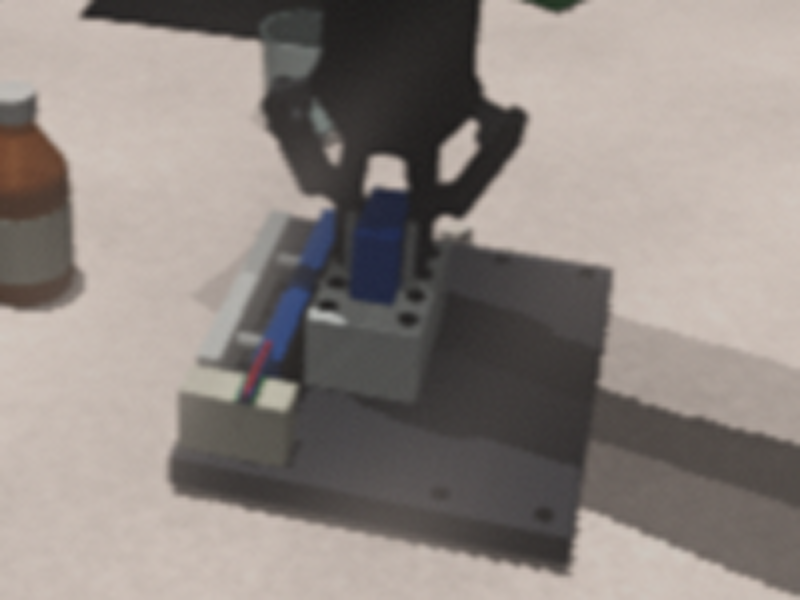

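```bash
python3 - <<'E'
from h import *
im=cv2.imread('pics/w14s.png')[125:170,205:255]; im=np.clip(im.astype(float)*1.8,0,255).astype(np.uint8); a=cv2.resize(im,None,fx=8,fy=8,interpolation=cv2.INTER_CUBIC)
b=cv2.resize(cv2.imread('pics/s14.png')[185:230,325:375],None,fx=8,fy=8,interpolation=cv2.INTER_CUBIC); cv2.imwrite('pics/chips.png',np.hstack([a,b]))
c=load('w14s')
for p in ((-.02,-.12),(0,-.12),(.02,-.12),(0,-.13)):
    w=A_.T@np.array(p)+np.array([.512,-.0305]); print(p,(proj(c,[*w,.025])-[205,125])*8,(proj(c,[*w,0])-[205,125])*8,(proj(load('s14'),[*w,.025])-[325,185])*8+[400,0])
E
```

```text
(-0.02, -0.12) [215.91602439 176.27294373] [223.28227188 223.94938458] [637.64716338 129.24948082]
(0, -0.12) [201.24030807 228.28809156] [208.91553412 275.45817847] [571.39310838 118.68888549]
(0.02, -0.12) [186.324372   281.15465036] [194.31767555 327.79560538] [505.79985215 108.23361849]
(0, -0.13) [169.43541672 223.802067  ] [177.64617491 271.01013455] [576.44502343 101.75399465]
```

View pics/chips.png

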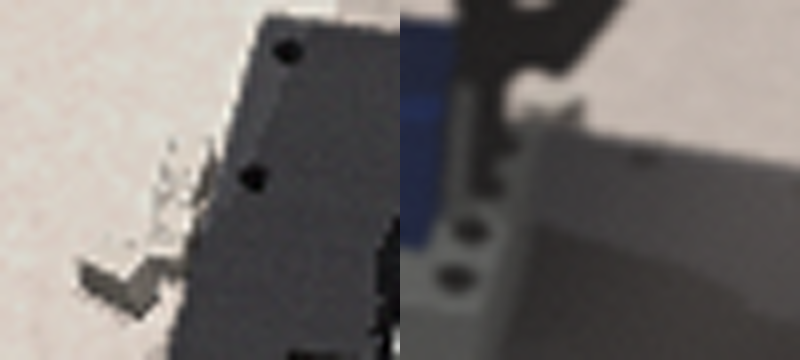

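```bash
python3 - <<'E'
from h import *
o=[]
for n,(x0,y0,x1,y1) in (('scene',(205,125,255,170)),('side',(325,180,375,225))):
    ims=[camera(n)['img'].astype(float) for _ in range(6)]
    im=np.mean(ims,0)[y0:y1,x0:x1,::-1]; lo,hi=np.percentile(im,45 if n=='scene' else 30),np.percentile(im,99.8)
    lo=im.max()*.55
    o.append(cv2.resize(np.clip((im-lo)/(hi-lo)*255,0,255).astype(np.uint8),None,fx=8,fy=8,interpolation=cv2.INTER_CUBIC))
cv2.imwrite('pics/chips2.png',np.hstack(o)); st()
E
```

```text
{'time': 19.6, 'q': [-2.5385, 4.4419, -7.7068, 78.0807, -0.07, 76.2814], 'ee_pos': [0.545, -0.0245, 0.0757], 'tcp_rot': [-90.0135, 0.2395, 11.1802], 'wrist_force': [-14.9909, -2.4904, 8.3753], 'opening': 0.0235}
```

View pics/chips2.png

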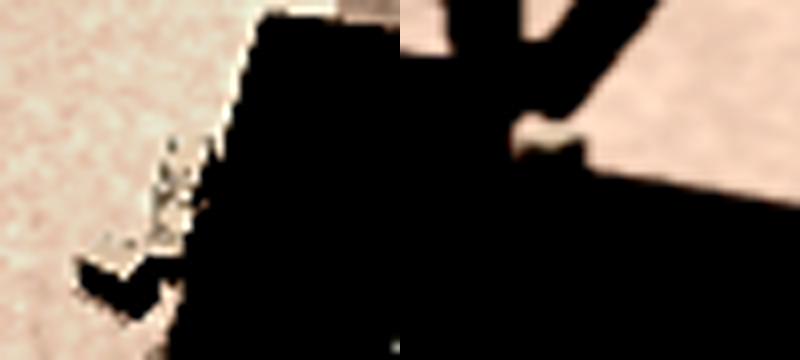

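```bash
python3 - <<'E'
from h import *
np.set_printoptions(precision=4,suppress=True)
s=load('w14s'); d=load('s14')
for z in (0,.012,.024,.03):
    print(z,'side pale',pl(onz(d,(550-400)/8+325,135/8+180,z)),'side gray',pl(onz(d,(550-400)/8+325,155/8+180,z)),'scene speckle',pl(onz(s,172/8+205,195/8+125,z)),'scene dark',pl(onz(s,205/8+205,175/8+125,z)),'scene lower chip',pl(onz(s,110/8+205,255/8+125,z)))
E
```

```text
0 side pale [ 0.0124 -0.1717] side gray [ 0.0105 -0.1598] scene speckle [-0.0282 -0.1385] scene dark [-0.0376 -0.13  ] scene lower chip [-0.0024 -0.1523]
0.012 side pale [ 0.0104 -0.1524] side gray [ 0.0086 -0.1408] scene speckle [-0.0198 -0.1352] scene dark [-0.0291 -0.1268] scene lower chip [ 0.0057 -0.1489]
0.024 side pale [ 0.0085 -0.1331] side gray [ 0.0067 -0.1217] scene speckle [-0.0115 -0.132 ] scene dark [-0.0206 -0.1237] scene lower chip [ 0.0138 -0.1455]
0.03 side pale [ 0.0075 -0.1234] side gray [ 0.0057 -0.1122] scene speckle [-0.0073 -0.1304] scene dark [-0.0164 -0.1221] scene lower chip [ 0.0178 -0.1438]
```

```bash
python3 - <<'E'
from h import *
st(); print(job_done())
E
```

```text
{'time': 19.6, 'q': [-2.5385, 4.4419, -7.7068, 78.0807, -0.07, 76.2814], 'ee_pos': [0.545, -0.0245, 0.0757], 'tcp_rot': [-90.0135, 0.2395, 11.1802], 'wrist_force': [-14.9909, -2.4904, 8.3753], 'opening': 0.0235}
the job is handed in; nothing more can be done
None
```

The job is done and handed in at 19.6 s. The three chips are off the plate, the scraper is back on the bench, and the arm is holding the block against the stop with the pointer in the green.

- **Chips:** I swept them off the −y end of the plate with the scraper, which the fingers held by its rib. The cameras show the plate top clear. The chips now lie on the bench within about 35 mm of that edge. One sits close to the edge and may be leaning on it. I could not see its exact pose, but its centre measures 12–18 mm outside the plate.
- **Scraper:** it is standing upright again within a few millimetres of where it started.
- **Block:** it rests on the plate, centred on the stop mark to about 1 mm by camera and square to within about 0.2°.
- **Stop travel:** two camera measurements disagree slightly. The stop body's displacement gives about 14.5–15 mm, and the pointer's gives about 13.5 mm. Both are well inside the 10–20 mm green band and far from the 30 mm end, and the pose stayed steady for over a second before hand-in.
- **Force:** the wrist reads about 15 N along the push, more than the roughly 8–9 N the spring should give at that travel. I put the difference down to friction under the block, which is pressed onto the plate with about 15 N, but I did not measure it separately.
- **Bystanders:** the arm did not go near the bottle, tip box or beaker. I did not measure their positions again at the end.

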